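Get the ink out from behind the blanks in the job tray

ROBOT

A 7-joint arm with a two-finger parallel gripper is mounted at the origin on a cart in front of the work surface, level with it; the furniture and walls round the work are solid. World frame = base frame: x ahead of the robot, y to its left, z up, the work surface at z = 0. Lengths are in m, angles in rad, forces in N, time in s.
With the tool pointing down it reaches from about 0.425 to 0.925 m from the base axis. Payload 6.8 kg.
Tool frame: the origin (TCP) lies at the very end of the fingers, on their centre line; the grasp point (between the pads) lies 19 mm behind it (bot.grip_depth is the distance from the TCP to the grasp point, in m); z points along the fingers, y is the direction in which the jaws open and shut (so a half turn about z gives the same grasp; the last joint's range is limited). The gripper opens to 85 mm and grips with 20 to 120 N. Pads are 22 mm wide; open, the fingers measure 114 mm over their backs; the gripper's body (76 mm by 85 mm) begins 54 mm behind the grasp point. The pads swing forward as they close: fully open they stand 13 mm farther back than shut.
Start: joints at [-1.238, 0.477, 0.022, 1.555, -0.011, 1.109, -0.083], TCP at [0.288, 0.61, 0.197] pointing down, gripper open.
Joint ranges: [-2.96, 2.96], [-0.34, 2.1], [-1.41, 1.46], [0.24, 2.44], [-1.37, 4.51], [0.17, 1.92], [-2.96, 2.96]. Speed limits (rad/s): [2.39, 2.39, 3.14, 3.14, 3.14, 3.14, 3.14].

INTERFACE

Orientations are given as a unit quaternion [w, x, y, z].
In Python, from station import bot gives the robot as it stands.
- The arm moves only by the tool step_arm, never from a script. Its argument "increments" is a list of rows, each a list of 7 numbers: the shift along the world's x, y, z in m, then the turn, a rotation vector about the world's x, y, z in degrees, then the gripper command: -1 is fully open, 1 is shut, values between are in proportion. In form: [[dx, dy, dz, rx, ry, rz, fingers], ...]. A call has 1 to 10 rows; each row is the pose to reach, as a shift and turn from the pose commanded when the call began; what a row does not reach only later rows make up. A row lasts 1/12 s, in which the tool goes at most 41.7 mm and 7.16 degrees, less where a joint would pass 70% of its speed; a pose out of reach is approached as far as the arm can. A call with a gripper value outside its range is refused whole. The fingers move at their own pace and stop on an object; "force" is the grip in N (left out, the last holds). Time passes only in rows, so rows that repeat a pose let the fingers close. It gives the time, the measured TCP pose, the force and the opening at its end, in the units of the state.
- bot.get_obs(): the state, without advancing time (a new reading comes with each control period).
- bot.read_camera(name): name is "side" or "top"; returns a dict with "color" (420x560x3 uint8, red, green, blue), "intrinsics" (3x3 intrinsics, pixels), "extrinsics" (4x4, takes a point from camera to world coordinates). Camera axes: x right, y up, looking along -z (the intrinsics and any distortion apply to the point x, -y, -z); pixel columns grow to the right and rows downward; lengths in m; the calibration is good to about 2 mm. A picture is of the moment at which its call begins. There is no depth.
- bot.hand_in(): hands the job in, once; it reports no verdict.
Trained networks look in the newest picture that a camera, given by its name, has taken for a name from the list of things; names that differ only in an ending like _2 or _b are one class to them, and where a whole thing is asked for, a point or a joint stands for the part that bears it (a point fixed in the world has none). Each returns a list of dicts, best first, with "conf" (0 to 1); they miss things now and then, are a little off and sometimes report something else, mostly with a low value. They report only what shows in the picture. A call takes as long as a camera call. They do not tell look-alikes from the thing itself.
- bot.recognise(thing, camera): "location" ([column, row] as shares, 0 to 1, of the picture: columns of its width, rows of its height, amid what is visible of it).
- bot.place_of(thing, camera): "location" ([column, row] as shares, 0 to 1, of the picture: columns of its width, rows of its height: a listed point, or the origin of a listed thing).
The state is a dict: "t": time; "q": joint angles; "joint_vel": joint speeds; "joint_torque": joint torques, N m; "eef_pos": TCP position; "tool_rot": TCP orientation; "contact_force": force on the tool from outside, world axes, zero at the start; "torque": the same for the moment, N m; "gripper_width": opening from 0.0 (shut) to 1.0 (fully open).
Only numpy, scipy, OpenCV 4.12 (cv2) and the standard library are available. Lean on these libraries where they do the work, as an engineer would, in place of code of your own. Each camera call takes 0.05 s, during which the arm holds its last target.

TASK

The white ink jar stands at the back of the blue job tray, hemmed in by two banded bundles of blanks so that it cannot be gripped. Stand both bundles on the black rubber mat out of the way, then set the white jar in the empty middle well of the jar board between the black and the yellow jar, and put each bundle back in the tray bay it came from. Keep everything upright, and do not shift the other two jars.

Things in the scene. Friction and masses are not known exactly. Their poses are not given: they have to be found in the camera images.
- bundle_orange: block of clear plastic sheets standing on edge, with an orange paper band over its top and down its two broad sides; 131 mm long (its x), 66 mm wide (its y, the way to grip it), 152 mm high, about 0.6 kg; its two bays in the tray are alike and it may start in either. Origin at the centre of its underside, z up
- bundle_green: block of clear plastic sheets standing on edge, with a green paper band over its top and down its two broad sides; 131 mm long (its x), 66 mm wide (its y, the way to grip it), 153 mm high, about 0.6 kg; its two bays in the tray are alike and it may start in either. Origin at the centre of its underside, z up
- white_jar: white ink jar with a screw lid, upright, 58 mm in diameter, 62 mm high, about 0.25 kg; starts in the job tray 6 mm before its back plate, with a bundle some 5 mm off on either side: no room for a finger until both bundles are gone; then grip it across the tray's y. Origin at the centre of its underside
- job_tray: blue steel tray, fixed, 155 (x) by 224 mm (y), floor 2.5 mm, rim 18 mm high, with a back plate 64 mm high at its far side. Origin on the table at its centre; x away from the robot, y left. Two bays 149 (x) by 84 mm (y), centres x = 0, y = +67 and -67 mm, with a 13 mm high rib between; one bundle in each, length along x, 68 mm between them. Jar place: x = +42, y = 0 mm
- side_mat: black ribbed rubber mat, fixed, 180 mm (x) by 230 mm (y), 3.5 mm thick, empty at the start: the side area, where both bundles stand next to each other. Origin on the table at its centre
- jar_board: light plywood board, fixed, 250 mm (x) by 90 mm (y), 20 mm thick, with three round wells of 70 mm diameter in a row along its x, 80 mm apart, floor 6 mm above the table (14 mm deep). Origin on the table under the centre of the middle well, which is empty; the black and yellow jars stand in the end wells, so grip a jar across the board's y there
- black_jar: black ink jar with a black lid, 64 mm in diameter, 72 mm high, in one end well of the board; not to be moved. Origin at the centre of its underside
- yellow_jar: black ink jar with a yellow lid, 62 mm in diameter, 70 mm high, in the other end well; not to be moved. Origin at the centre of its underside
Things that resemble listed ones, but are neither listed nor needed, are in the scene too. Of the things shaped like the white_jar, the white one is meant.

How it is judged:
By the outcome, as a careful person would: the job done as asked, in the order asked, and still so for the second after the job is handed in, with the robot touching nothing.
It also fails if it takes over 115 s, if anything falls off the work surface, if the arm or the gripper's body presses on something with over 40 N, if the wrist force passes 120 N, or if a joint passes its speed limit or range.

## Working session

There is one attempt and no reset: what is moved stays moved. The work goes in short steps, Python scripts to look and compute and a tool call to move; the robot and the scene stay as the last step left them, time stands still between calls to the robot, and variables do not carry over. Pictures are saved under pics/ and viewed, and the job is handed in when it is done.

Besides the shell and the picture viewer there is one more tool, called after "Request:" by a JSON object that holds its "op" and its "data". step_arm: Moves the arm, as the interface text tells. Its arguments: {"type":"object","properties":{"increments":{"type":"array","items":{"type":"array","items":{"type":"number"}}},"force":{"type":"number"}},"required":["increments"]}

```bash
ls; mkdir -p pics; python3 - <<'E'
from station import bot
import cv2
o=bot.get_obs();print({k:o[k] for k in('t','eef_pos','tool_rot','gripper_width','contact_force')})
for c in('side','top'):
    r=bot.read_camera(c);cv2.imwrite(f'pics/{c}0.png',r['color'][:,:,::-1]);print(c,r['intrinsics'],r['extrinsics'],r.keys())
    for t in 'bundle_orange bundle_green white_jar job_tray side_mat jar_board black_jar yellow_jar'.split():
        print(t,[(round(d['location'][0]*560),round(d['location'][1]*420),round(d['conf'],2)) for d in bot.place_of(t,c)][:4])
print(bot.grip_depth)
E
```

```text
pics
{'t': 0.0, 'eef_pos': array([0.28772397, 0.60986648, 0.19561289]), 'tool_rot': array([-1.49218399e-04,  2.18605758e-01,  9.75812821e-01, -9.15432450e-04]), 'gripper_width': 1.000327303338191, 'contact_force': array([ 0.38875448, -0.18881709,  0.05604408])}
side [[406.98151647   0.         277.01091843]
 [  0.         406.98151647 205.42626141]
 [  0.           0.           1.        ]] [[ 0.94034357 -0.2796083   0.19383801  0.76332022]
 [ 0.34003825  0.79131804 -0.50812375 -0.53088093]
 [-0.01131189  0.54372323  0.83918835  0.82941165]
 [ 0.          0.          0.          1.        ]] dict_keys(['color', 'intrinsics', 'extrinsics'])
bundle_orange [(247, 226, 0.98), (274, 212, 0.69), (268, 186, 0.17)]
bundle_green []
white_jar [(321, 206, 0.75), (320, 259, 0.68), (275, 211, 0.64)]
job_tray []
side_mat [(191, 303, 0.61), (275, 212, 0.18)]
jar_board [(304, 118, 0.95)]
black_jar [(276, 114, 0.77), (243, 230, 0.37)]
yellow_jar [(336, 124, 0.56), (192, 299, 0.2)]
top [[415.93266307   0.         278.05218775]
 [  0.         415.93266307 206.30699528]
 [  0.           0.           1.        ]] [[ 1.43616732e-01  9.69512891e-01 -1.98542156e-01  3.28211052e-01]
 [-9.89632741e-01  1.40925482e-01 -2.76956193e-02 -4.77220585e-02]
 [ 1.12838924e-03  2.00461373e-01  9.79700957e-01  1.18909747e+00]
 [ 0.00000000e+00  0.00000000e+00  0.00000000e+00  1.00000000e+00]] dict_keys(['color', 'intrinsics', 'extrinsics'])
bundle_orange [(309, 227, 0.8)]
bundle_green [(265, 216, 0.75)]
white_jar [(277, 175, 0.94), (323, 164, 0.92), (291, 210, 0.91)]
job_tray [(287, 225, 0.94)]
side_mat [(382, 252, 0.66)]
jar_board [(180, 202, 0.79)]
black_jar [(180, 228, 0.96)]
yellow_jar [(184, 176, 0.66)]
0.0187
```

View pics/side0.png

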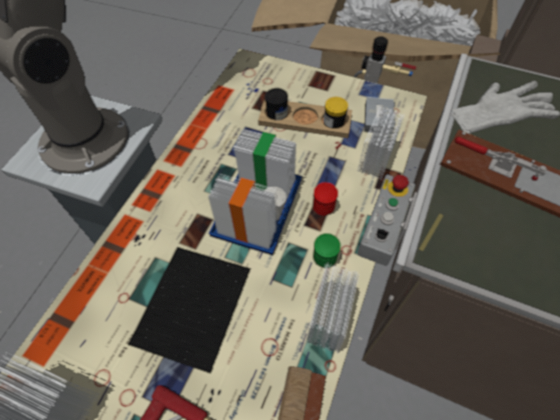

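View pics/top0.png

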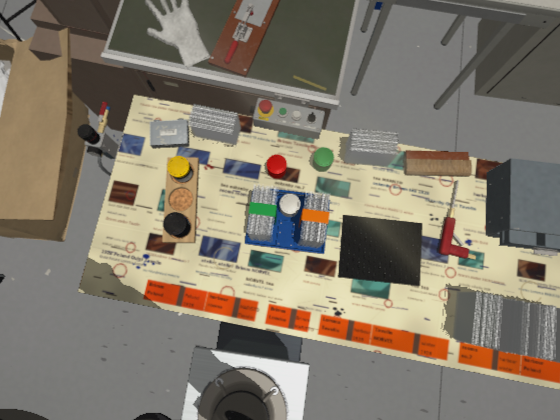

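```bash
cat > h.py <<'E'
import numpy as np,cv2
from station import bot
def cam(c):
    r=bot.read_camera(c);return r
def proj(r,P):
    T=np.linalg.inv(r['extrinsics']);P=np.atleast_2d(P)
    p=P@T[:3,:3].T+T[:3,3];K=r['intrinsics']
    return np.c_[K[0,0]*p[:,0]/-p[:,2]+K[0,2],K[1,1]*-p[:,1]/-p[:,2]+K[1,2]]
def ray(r,uv,z):
    K=r['intrinsics'];E=r['extrinsics']
    d=E[:3,:3]@np.array([(uv[0]-K[0,2])/K[0,0],-(uv[1]-K[1,2])/K[1,1],-1.]);o=E[:3,3]
    return o+d*(z-o[2])/d[2]
def crop(r,box,k,name):
    x0,y0,x1,y1=box
    cv2.imwrite(name,cv2.resize(r['color'][y0:y1,x0:x1,::-1],None,fx=k,fy=k,interpolation=cv2.INTER_CUBIC))
E
python3 - <<'E'
from h import *
for c,b,b2 in(('top',(150,140,430,290),(235,180,340,260)),('side',(180,80,380,220),(120,240,260,380))):
    r=cam(c); np.savez('pics/'+c+'0.npz',**r)
    crop(r,b,2.8 if c=='top' else 4,f'pics/{c}1.png'); crop(r,b2,7 if c=='top' else 4,f'pics/{c}2.png')
    print(c,proj(r,[bot.get_obs()['eef_pos'],[0,0,0]]))
r=dict(np.load('pics/top0.npz'))
for n,uv,z in(('white_jar',(291,210),0.0025),('tray',(287,225),0),('mat',(382,252),0),('board',(180,202),0),('black',(180,228),.006),('yel',(184,176),.006),('or',(309,227),.0025),('gr',(265,216),.0025)):
    print(n,ray(r,uv,z).round(3))
E
```

```text
top [[ -0.61153811 267.75745788]
 [241.9006399  414.00466418]]
side [[259.52687088 -28.65775609]
 [ 84.11429175 138.71726722]]
white_jar [ 0.563 -0.053  0.002]
tray [ 0.518 -0.048  0.   ]
mat [ 0.48  -0.327  0.   ]
board [0.541 0.271 0.   ]
black [0.465 0.255 0.006]
yel [0.618 0.273 0.006]
or [ 0.521 -0.111  0.002]
gr [0.535 0.019 0.002]
```

View pics/top1.png

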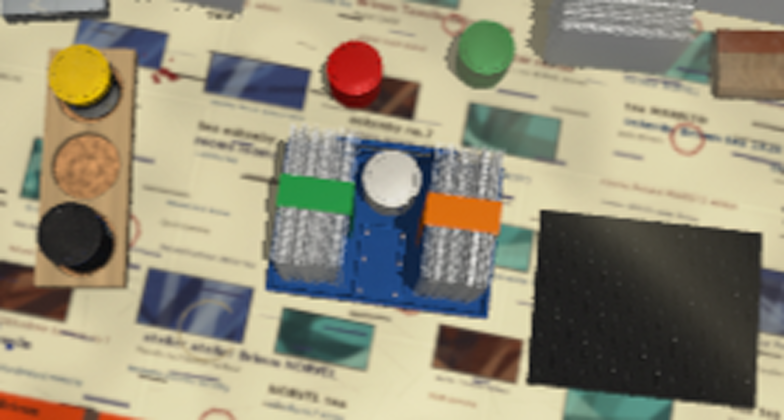

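View pics/side1.png

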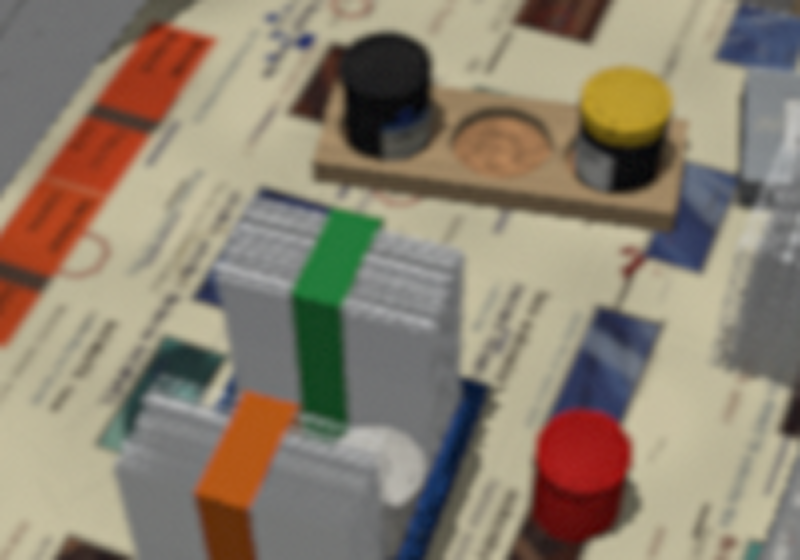

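View pics/top2.png

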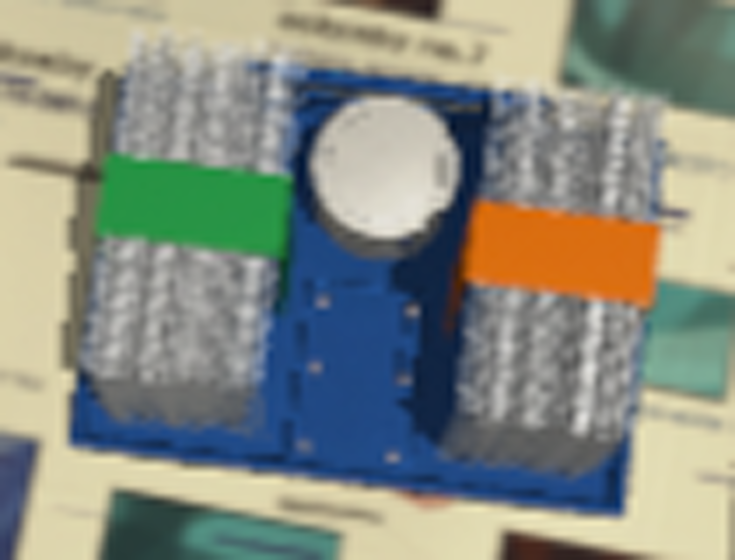

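```bash
python3 - <<'E'
from h import *
r=dict(np.load('pics/top0.npz'))
def top2(p):return (p[0]/7+235,p[1]/7+180)
def t1(p):return (p[0]/2.8+150,p[1]/2.8+140)
def an(a,b):d=b-a;return np.degrees(np.arctan2(d[1],d[0])).round(1),np.linalg.norm(d).round(3)
print('tray near corners')
A=ray(r,top2((73,443)),.009);B=ray(r,top2((625,515)),.009);print(A.round(4),B.round(4),an(B,A))
for n,q,z in(('or',[(478,202),(660,225),(650,305),(463,277)],.152),('gr',[(107,155),(292,178),(288,258),(98,235)],.153)):
    P=np.array([ray(r,top2(p),z) for p in q]);print(n,P.mean(0).round(4),an(P[1],P[0]),an(P[2],P[3]))
print('jar lid',ray(r,top2((386,167)),.0645).round(4))
q=[(541,210),(763,235),(756,408),(529,383)]
P=np.array([ray(r,t1(p),.0035) for p in q]);print('mat',P.round(4),P.mean(0).round(4),an(P[1],P[0]),an(P[2],P[3]),an(P[2],P[1]),an(P[3],P[0]))
q=[(53,50),(137,48),(127,287),(35,286)]
P=np.array([ray(r,t1(p),.02) for p in q]);print('board',P.round(4),P.mean(0).round(4),an(P[1],P[0]),an(P[2],P[3]),an(P[2],P[1]),an(P[3],P[0]))
print('black lid',ray(r,t1((75,236)),.078).round(4),'yel',ray(r,t1((80,74)),.076).round(4))
print('well rim',ray(r,t1((87,168)),.02).round(4))
E
```

```text
tray near corners
[0.4478 0.062  0.009 ] [ 0.451  -0.1635  0.009 ] (np.float64(90.8), np.float64(0.226))
or [ 0.5271 -0.1156  0.152 ] (np.float64(90.9), np.float64(0.066)) (np.float64(89.6), np.float64(0.068))
gr [0.5246 0.0181 0.153 ] (np.float64(91.0), np.float64(0.068)) (np.float64(91.3), np.float64(0.069))
jar lid [ 0.5678 -0.048   0.0645]
mat [[ 0.5702 -0.2048  0.0035]
 [ 0.5771 -0.4342  0.0035]
 [ 0.401  -0.4403  0.0035]
 [ 0.3929 -0.2127  0.0035]] [ 0.4853 -0.323   0.0035] (np.float64(91.7), np.float64(0.23)) (np.float64(92.0), np.float64(0.228)) (np.float64(2.0), np.float64(0.176)) (np.float64(2.6), np.float64(0.177))
board [[0.6628 0.3235 0.02  ]
 [0.6777 0.2367 0.02  ]
 [0.4286 0.201  0.02  ]
 [0.4163 0.2928 0.02  ]] [0.5463 0.2635 0.02  ] (np.float64(99.7), np.float64(0.088)) (np.float64(97.6), np.float64(0.093)) (np.float64(8.2), np.float64(0.252)) (np.float64(7.1), np.float64(0.248))
black lid [0.465  0.2473 0.078 ] yel [0.6261 0.2742 0.076 ]
well rim [0.5433 0.2641 0.02  ]
```

Request:
{"op": "step_arm", "data": {"increments": [[0.005,-0.015,0.01,0,0,3,-1],[0.015,-0.045,0.02,0,0,6,-1],[0.027,-0.082,0.03,0,0,9,-1],[0.039,-0.12,0.04,0,0,12,-1],[0.051,-0.158,0.05,0,0,15,-1],[0.063,-0.196,0.055,0,0,18,-1],[0.076,-0.234,0.055,0,0,21,-1],[0.089,-0.272,0.055,0,0,24,-1],[0.102,-0.31,0.055,0,0,26,-1],[0.115,-0.348,0.055,0,0,26.2,-1]], "force": 60}}

```text
t: 1.83
eef_pos: [0.4033, 0.2606, 0.252]
tool_rot: [0.0, -0.009, 1.0, 0.0]
contact_force: [1.0, 0.8, 0.4]
gripper_width: 1.0
```

Request:
{"op": "step_arm", "data": {"increments": [[0.013,-0.04,0,0,0,0,-1],[0.026,-0.079,0,0,0,0,-1],[0.039,-0.118,0,0,0,0,-1],[0.052,-0.157,0,0,0,0,-1],[0.065,-0.196,0,0,0,0,-1],[0.078,-0.235,0,0,0,0,-1],[0.091,-0.275,0,0,0,0,-1],[0.104,-0.315,0,0,0,0,-1],[0.117,-0.355,0,0,0,0,-1],[0.1237,-0.3762,0,0,0,0,-1]]}}

```text
t: 2.67
eef_pos: [0.5272, -0.119, 0.2522]
tool_rot: [0.001, -0.006, 1.0, -0.001]
contact_force: [0.8, 0.2, 0.4]
gripper_width: 1.001
```

```bash
python3 - <<'E'
from h import *
o=bot.get_obs();print(o['t'],o['eef_pos'],o['q'])
r=cam('side');np.savez('pics/side_a.npz',**r);crop(r,(160,60,380,260),3.5,'pics/side3.png')
E
```

```text
2.6667 [ 0.5271908  -0.11899311  0.25216179] [-0.27799716  0.20810984  0.45220761  1.836518   -0.09872977  1.11752457
  1.79162116]
```

View pics/side3.png

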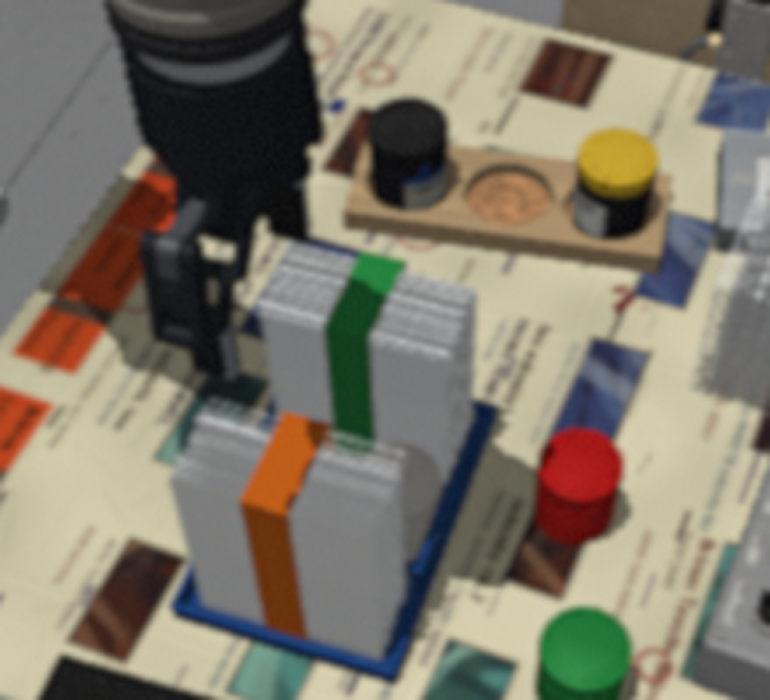

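```bash
python3 - <<'E'
from h import *
r=dict(np.load('pics/side_a.npz'))
o=bot.get_obs();print(o['t'],o['eef_pos'],proj(r,[o['eef_pos'],[.403,.26,.252],[.527,-.1156,.152],[.5433,.264,.02],[.5246,.0181,.153],[.568,-.048,.0645]]))
print((proj(r,[o['eef_pos']])-[160,60])*3.5)
# side checks
for n,p,z in(('or band',(287,462),.1545),('gr',(368,300),.1555),('well',(510,193),.02),('black',(408,128),.078),('yel',(617,160),.076)):
    print(n,ray(r,(p[0]/3.5+160,p[1]/3.5+60),z).round(4))
r=cam('top');crop(r,(150,60,430,290),2.8,'pics/top3.png')
E
```

```text
2.7167 [ 0.5276273  -0.12245652  0.25222626] [[234.9526528  163.89612691]
 [250.04380913  29.8112475 ]
 [240.84061618 192.42139488]
 [303.23864247 114.89536112]
 [263.26664046 144.62657626]
 [272.25208644 196.26481615]]
[[262.33428479 363.63644418]]
or band [ 0.5297 -0.1154  0.1545]
gr [0.5305 0.0145 0.1555]
well [0.55   0.2653 0.02  ]
black [0.4713 0.2483 0.078 ]
yel [0.6298 0.2693 0.076 ]
```

View pics/top3.png

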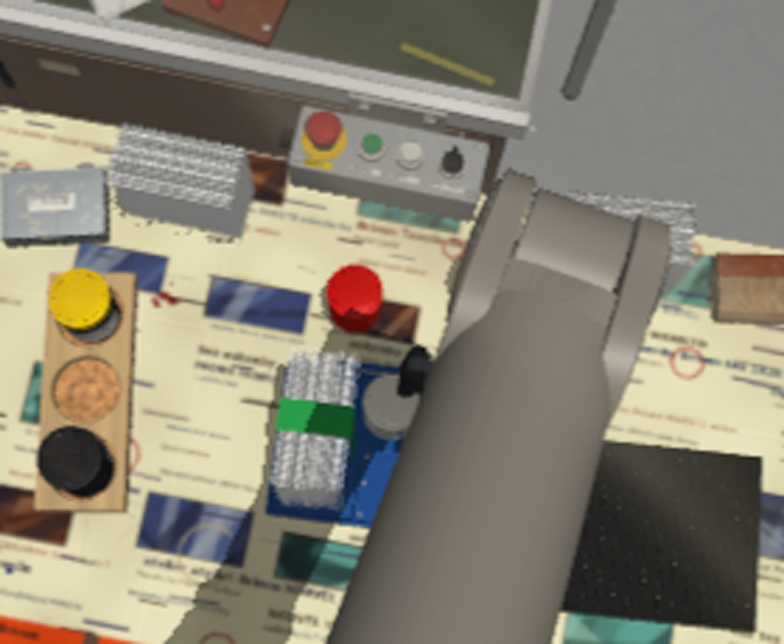

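Request:
{"op": "step_arm", "data": {"increments": [[0,0,0,0,0,0,-1],[0,0,0,0,0,0,-1],[0,0,0,0,0,0,-1],[0,0,0,0,0,0,-1]]}}

```text
t: 3.1
eef_pos: [0.5267, -0.1121, 0.2517]
tool_rot: [0.0, -0.01, 1.0, 0.0]
contact_force: [1.3, -0.3, 0.1]
gripper_width: 1.001
```

Request:
{"op": "step_arm", "data": {"increments": [[0.001,-0.002,-0.015,0,0,0,-1],[0.001,-0.003,-0.04,0,0,0,-1],[0.001,-0.003,-0.065,0,0,0,-1],[0.001,-0.003,-0.09,0,0,0,-1],[0.001,-0.003,-0.115,0,0,0,-1],[0.001,-0.003,-0.135,0,0,0,-1],[0.001,-0.003,-0.147,0,0,0,-1],[0.001,-0.003,-0.15,0,0,0,-1],[0.001,-0.003,-0.15,0,0,0,-1],[0.001,-0.003,-0.15,0,0,0,-1]]}}

```text
t: 3.93
eef_pos: [0.5283, -0.1163, 0.1023]
tool_rot: [0.0, -0.009, 1.0, 0.0]
contact_force: [0.7, -0.0, -0.2]
gripper_width: 1.001
```

```bash
python3 - <<'E'
from h import *
o=bot.get_obs();print(o['t'],o['eef_pos'],o['contact_force'])
r=cam('side');crop(r,(160,120,340,260),4.4,'pics/side4.png')
E
```

```text
3.9333 [ 0.52828455 -0.11631199  0.10234442] [ 0.72793453 -0.03039034 -0.22116072]
```

View pics/side4.png

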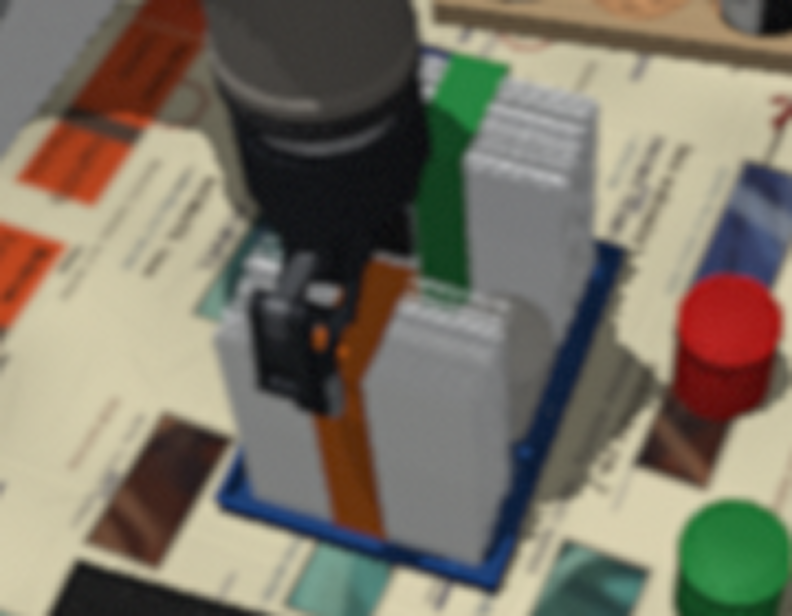

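Request:
{"op": "step_arm", "data": {"increments": [[0,0,0,0,0,0,1],[0,0,0,0,0,0,1],[0,0,0,0,0,0,1],[0,0,0,0,0,0,1],[0,0,0,0,0,0,1],[0,0,0,0,0,0,1],[0,0,0,0,0,0,1],[0,0,0,0,0,0,1]], "force": 60}}

```text
t: 4.65
eef_pos: [0.5286, -0.1161, 0.1032]
tool_rot: [0.001, -0.008, 1.0, 0.001]
contact_force: [-2.8, 2.3, 9.1]
gripper_width: 0.758
```

Request:
{"op": "step_arm", "data": {"increments": [[0,0,0.005,0,0,0,1],[0,0,0.015,0,0,0,1],[0,0,0.03,0,0,0,1],[0,0,0.045,0,0,0,1],[0,0,0.06,0,0,0,1],[0,0,0.075,0,0,0,1],[0,0,0.085,0,0,0,1],[0,0,0.09,0,0,0,1],[0,0,0.09,0,0,0,1]]}}

```text
t: 5.4
eef_pos: [0.528, -0.1169, 0.1925]
tool_rot: [0.001, -0.008, 1.0, 0.0]
contact_force: [0.2, 0.2, -9.0]
gripper_width: 0.754
```

```bash
python3 - <<'E'
from h import *
o=bot.get_obs();print(o['t'],o['eef_pos'],o['contact_force'],o['torque'])
r=cam('side');crop(r,(120,80,340,280),3.5,'pics/side5.png')
E
```

```text
5.4 [ 0.52803375 -0.11685517  0.19253626] [ 0.20889829  0.19575601 -9.00999898] [-0.02972204 -0.11381136 -0.04876153]
```

View pics/side5.png

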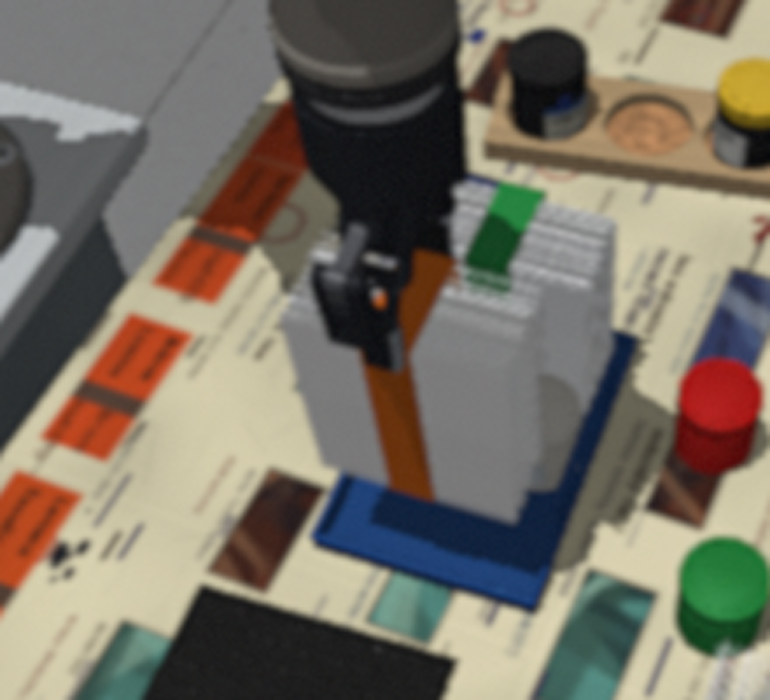

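Request:
{"op": "step_arm", "data": {"increments": [[-0.002,-0.01,0,0,0,0,1],[-0.006,-0.035,0,0,0,0,1],[-0.011,-0.07,0,0,0,0.5,1],[-0.017,-0.107,0,0,0,1,1],[-0.023,-0.144,0,0,0,1,1],[-0.029,-0.181,0,0,0,1,1],[-0.034,-0.215,0,0,0,1,1],[-0.038,-0.244,0,0,0,1,1],[-0.04,-0.26,0,0,0,1,1],[-0.04,-0.264,0,0,0,1,1]]}}

```text
t: 6.28
eef_pos: [0.4841, -0.3862, 0.1905]
tool_rot: [-0.002, -0.014, 1.0, -0.001]
contact_force: [-0.9, -0.1, -8.2]
gripper_width: 0.751
```

Request:
{"op": "step_arm", "data": {"increments": [[0,0,-0.01,0,0,0,1],[0,0,-0.03,0,0,0,1],[0,0,-0.05,0,0,0,1],[0,0,-0.065,0,0,0,1],[0,0,-0.073,0,0,0,1],[0,0,-0.078,0,0,0,1],[0,0,-0.081,0,0,0,1],[0,0,-0.083,0,0,0,1],[0,0,-0.084,0,0,0,1],[0,0,-0.084,0,0,0,1]]}}

```text
t: 7.12
eef_pos: [0.4881, -0.3809, 0.1081]
tool_rot: [0.0, -0.017, 1.0, -0.0]
contact_force: [0.1, -0.4, -8.8]
gripper_width: 0.752
```

```bash
python3 - <<'E'
from h import *
o=bot.get_obs();print(o['t'],o['eef_pos'],o['contact_force'],o['torque'])
r=cam('side');crop(r,(80,150,300,350),3.5,'pics/side6.png')
E
```

```text
7.1167 [ 0.48806371 -0.3808954   0.10812648] [ 0.1305307  -0.38056891 -8.75029773] [-0.06343472  0.03023499  0.04227463]
```

View pics/side6.png

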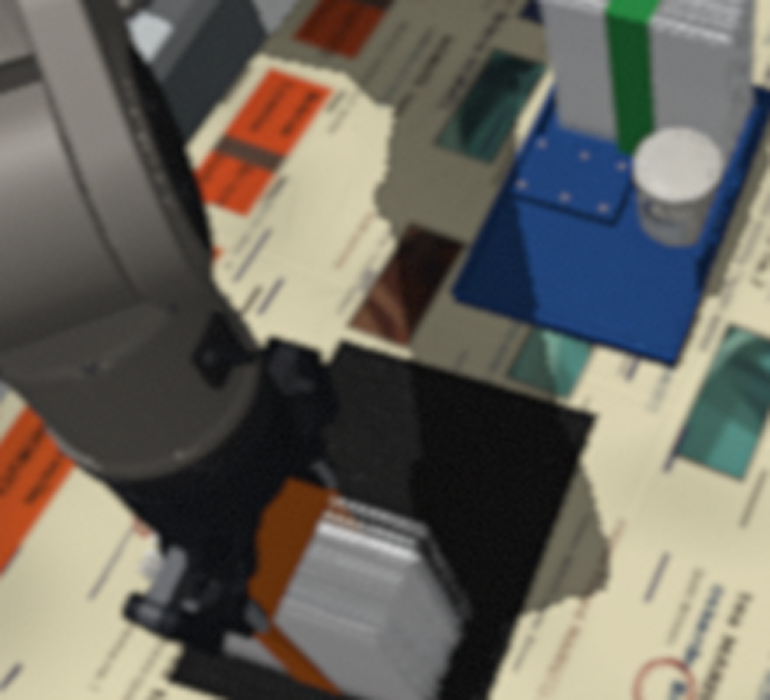

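Request:
{"op": "step_arm", "data": {"increments": [[0,0,-0.001,0,0,0,1],[0,0,-0.002,0,0,0,1],[0,0,-0.003,0,0,0,1],[0,0,-0.0035,0,0,0,1],[0,0,-0.0035,0,0,0,1]]}}

```text
t: 7.58
eef_pos: [0.4876, -0.3807, 0.104]
tool_rot: [-0.0, -0.017, 1.0, 0.0]
contact_force: [-0.4, 0.0, -7.8]
gripper_width: 0.75
```

Request:
{"op": "step_arm", "data": {"increments": [[0,0,-0.001,0,0,0,1],[0,0,-0.0015,0,0,0,1],[0,0,-0.0015,0,0,0,1]]}}

```text
t: 7.83
eef_pos: [0.4876, -0.3808, 0.1039]
tool_rot: [0.0, -0.017, 1.0, 0.0]
contact_force: [-4.1, 3.4, 3.9]
gripper_width: 0.75
```

Contact. Open gently and rise.

Request:
{"op": "step_arm", "data": {"increments": [[0,0,0,0,0,0,0.2],[0,0,0,0,0,0,-0.3],[0,0,0,0,0,0,-0.6],[0,0,0,0,0,0,-0.8],[0,0,0,0,0,0,-1],[0,0,0,0,0,0,-1],[0,0,0,0,0,0,-1],[0,0,0,0,0,0,-1]]}}

```text
t: 8.5
eef_pos: [0.4879, -0.381, 0.1028]
tool_rot: [0.0, -0.017, 1.0, -0.0]
contact_force: [-0.4, 0.6, 1.6]
gripper_width: 0.998
```

Request:
{"op": "step_arm", "data": {"increments": [[0,0,0.005,0,0,0,-1],[0,0,0.02,0,0,0,-1],[0,0,0.045,0,0,0,-1],[0,0,0.075,0,0,0,-1],[0,0,0.11,0,0,0,-1],[0,0,0.135,0,0,0,-1],[0,0,0.145,0,0,0,-1]]}}

```text
t: 9.08
eef_pos: [0.489, -0.3824, 0.2524]
tool_rot: [0.003, -0.017, 1.0, -0.002]
contact_force: [0.2, -1.2, 1.0]
gripper_width: 0.999
```

Request:
{"op": "step_arm", "data": {"increments": [[0.001,0.012,0,0,0,-1,-1],[0.004,0.04,0,0,0,-1,-1],[0.008,0.078,0,0,0,-1,-1],[0.012,0.117,0,0,0,-1,-1],[0.016,0.156,0,0,0,-1,-1],[0.02,0.195,0,0,0,-1,-1],[0.024,0.234,0,0,0,-1,-1],[0.028,0.273,0,0,0,-1,-1],[0.032,0.312,0,0,0,-1,-1],[0.035,0.348,0,0,0,-1,-1]]}}

```text
t: 9.92
eef_pos: [0.5223, -0.0302, 0.2474]
tool_rot: [-0.0, -0.009, 1.0, 0.0]
contact_force: [0.9, -0.9, 0.3]
gripper_width: 1.001
```

Request:
{"op": "step_arm", "data": {"increments": [[0.002,0.026,0,0,0,0,-1],[0.003,0.044,0,0,0,0,-1],[0.003,0.049,0,0,0,0,-1],[0.003,0.05,0,0,0,0,-1],[0.003,0.05,0,0,0,0,-1],[0.003,0.05,0,0,0,0,-1]]}}

```text
t: 10.42
eef_pos: [0.5255, 0.0152, 0.2475]
tool_rot: [-0.0, -0.007, 1.0, -0.0]
contact_force: [0.3, -1.0, -0.4]
gripper_width: 0.999
```

```bash
python3 - <<'E'
from h import *
o=bot.get_obs();print(o['t'],o['eef_pos'],o['contact_force'])
r=cam('side');cv2.imwrite('pics/side7.png',r['color'][:,:,::-1])
E
```

```text
10.4167 [0.52553498 0.01523981 0.24751758] [ 0.30467798 -1.01463419 -0.42807031]
```

View pics/side7.png

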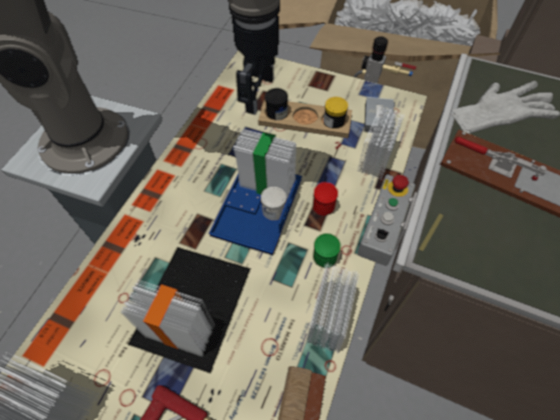

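Request:
{"op": "step_arm", "data": {"increments": [[0,0.001,-0.015,0,0,0,-1],[0,0.001,-0.04,0,0,0,-1],[0,0.001,-0.065,0,0,0,-1],[0,0.001,-0.09,0,0,0,-1],[0,0.001,-0.115,0,0,0,-1],[0,0.001,-0.133,0,0,0,-1],[0,0.001,-0.143,0,0,0,-1],[0,0.001,-0.146,0,0,0,-1],[0,0.001,-0.146,0,0,0,-1],[0,0.001,-0.146,0,0,0,-1]]}}

```text
t: 11.3
eef_pos: [0.5266, 0.0179, 0.1026]
tool_rot: [0.001, -0.008, 1.0, 0.0]
contact_force: [-0.5, -0.2, 0.6]
gripper_width: 1.0
```

```bash
python3 - <<'E'
from h import *
o=bot.get_obs();print(o['t'],o['eef_pos'],o['contact_force'])
r=cam('side');crop(r,(180,80,360,220),4.4,'pics/side8.png')
r=cam('top');crop(r,(150,140,430,290),2.8,'pics/top8.png')
E
```

```text
11.3 [0.52656026 0.0178777  0.10256861] [-0.46595513 -0.18865547  0.57626996]
```

View pics/side8.png

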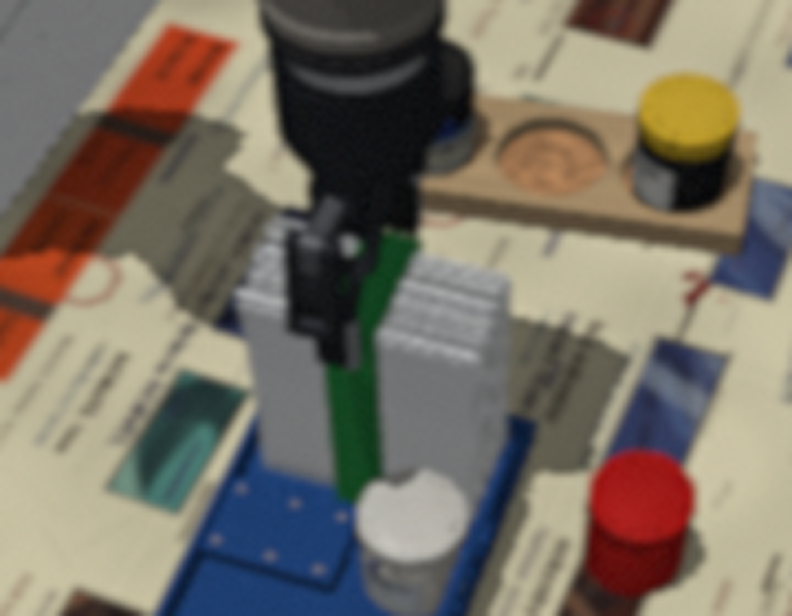

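View pics/top8.png

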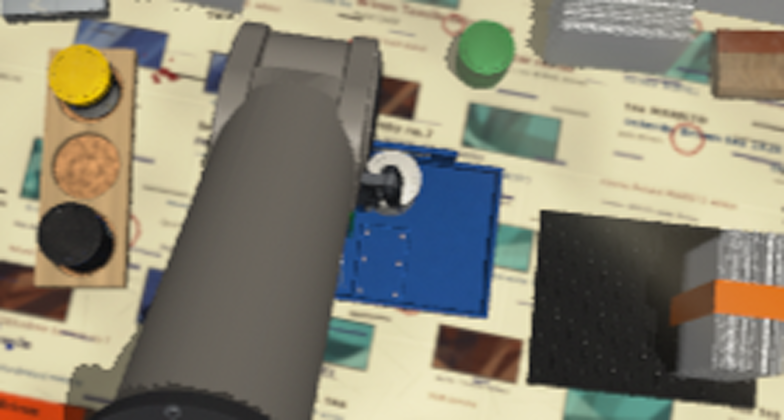

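Fingers straddle the green bundle; the orange one stands on the mat. Grip.

Request:
{"op": "step_arm", "data": {"increments": [[0,0,0,0,0,0,1],[0,0,0,0,0,0,1],[0,0,0,0,0,0,1],[0,0,0,0,0,0,1],[0,0,0,0,0,0,1],[0,0,0,0,0,0,1],[0,0,0,0,0,0,1],[0,0,0,0,0,0,1]], "force": 60}}

```text
t: 12.07
eef_pos: [0.5264, 0.0189, 0.103]
tool_rot: [0.001, -0.008, 1.0, 0.001]
contact_force: [-3.3, 2.0, 7.6]
gripper_width: 0.755
```

Request:
{"op": "step_arm", "data": {"increments": [[0,0,0.005,0,0,0,1],[0,0,0.018,0,0,0,1],[0,0,0.035,0,0,0,1],[0,0,0.055,0,0,0,1],[0,0,0.075,0,0,0,1],[0,0,0.095,0,0,0,1],[0,0,0.115,0,0,0,1],[0,0,0.128,0,0,0,1],[0,0,0.133,0,0,0,1],[0,0,0.133,0,0,0,1]]}}

```text
t: 12.9
eef_pos: [0.5258, 0.0182, 0.2353]
tool_rot: [0.001, -0.008, 1.0, 0.0]
contact_force: [0.1, -0.2, -6.1]
gripper_width: 0.754
```

Request:
{"op": "step_arm", "data": {"increments": [[-0.001,-0.01,0,0,0,0,1],[-0.005,-0.035,0,0,0,0,1],[-0.01,-0.07,0,0,0,0.5,1],[-0.016,-0.11,0,0,0,1,1],[-0.022,-0.15,0,0,0,1,1],[-0.028,-0.19,0,0,0,1,1],[-0.034,-0.228,0,0,0,1,1],[-0.038,-0.26,0,0,0,1,1],[-0.041,-0.279,0,0,0,1,1],[-0.041,-0.285,0,0,0,1,1]]}}

```text
t: 13.73
eef_pos: [0.4811, -0.272, 0.2333]
tool_rot: [-0.002, -0.013, 1.0, -0.001]
contact_force: [-0.2, 1.2, -4.9]
gripper_width: 0.753
```

Request:
{"op": "step_arm", "data": {"increments": [[0,0,-0.005,0,0,0,1],[0,0,-0.02,0,0,0,1],[0,0,-0.04,0,0,0,1],[0,0,-0.06,0,0,0,1],[0,0,-0.08,0,0,0,1],[0,0,-0.1,0,0,0,1],[0,0,-0.115,0,0,0,1],[0,0,-0.122,0,0,0,1],[0,0,-0.126,0,0,0,1],[0,0,-0.127,0,0,0,1]]}}

```text
t: 14.57
eef_pos: [0.4845, -0.2657, 0.1068]
tool_rot: [-0.001, -0.018, 1.0, 0.0]
contact_force: [-0.8, -0.5, -4.9]
gripper_width: 0.754
```

Request:
{"op": "step_arm", "data": {"increments": [[0,0,-0.001,0,0,0,1],[0,0,-0.002,0,0,0,1],[0,0,-0.003,0,0,0,1],[0,0,-0.0035,0,0,0,1],[0,0,-0.0035,0,0,0,1]]}}

```text
t: 14.98
eef_pos: [0.4849, -0.2668, 0.1044]
tool_rot: [0.0, -0.017, 1.0, -0.0]
contact_force: [-0.0, 0.9, -6.0]
gripper_width: 0.751
```

Request:
{"op": "step_arm", "data": {"increments": [[0,0,-0.001,0,0,0,1],[0,0,-0.0015,0,0,0,1],[0,0,-0.0015,0,0,0,1]]}}

```text
t: 15.23
eef_pos: [0.4851, -0.2669, 0.1036]
tool_rot: [0.0, -0.017, 1.0, 0.0]
contact_force: [-2.1, 2.4, 5.0]
gripper_width: 0.749
```

Request:
{"op": "step_arm", "data": {"increments": [[0,0,0,0,0,0,0.2],[0,0,0,0,0,0,-0.3],[0,0,0,0,0,0,-0.6],[0,0,0,0,0,0,-0.8],[0,0,0,0,0,0,-1],[0,0,0,0,0,0,-1],[0,0,0,0,0,0,-1],[0,0,0,0,0,0,-1]]}}

```text
t: 15.9
eef_pos: [0.4849, -0.2668, 0.1027]
tool_rot: [0.0, -0.017, 1.0, -0.0]
contact_force: [-0.4, -0.6, -0.3]
gripper_width: 1.001
```

Request:
{"op": "step_arm", "data": {"increments": [[0,0,0.005,0,0,0,-1],[0,0,0.02,0,0,0,-1],[0,0,0.045,0,0,0,-1],[0,0,0.075,0,0,0,-1],[0,0,0.105,0,0,0,-1],[0,0,0.117,0,0,0,-1],[0,0,0.12,0,0,0,-1],[0,0,0.12,0,0,0,-1]]}}

```text
t: 16.57
eef_pos: [0.4852, -0.2669, 0.2235]
tool_rot: [0.001, -0.017, 1.0, -0.0]
contact_force: [0.6, 0.6, -0.0]
gripper_width: 1.002
```

```bash
python3 - <<'E'
from h import *
o=bot.get_obs();print(o['t'],o['eef_pos'],o['contact_force'])
r=cam('side');np.savez('pics/side9.npz',**r);crop(r,(110,100,310,370),2.2,'pics/side9.png')
crop(r,(200,160,310,260),7,'pics/side9b.png')
E
```

```text
16.5667 [ 0.48517011 -0.26687543  0.22351373] [ 0.59291382  0.59771674 -0.01489797]
```

View pics/side9.png

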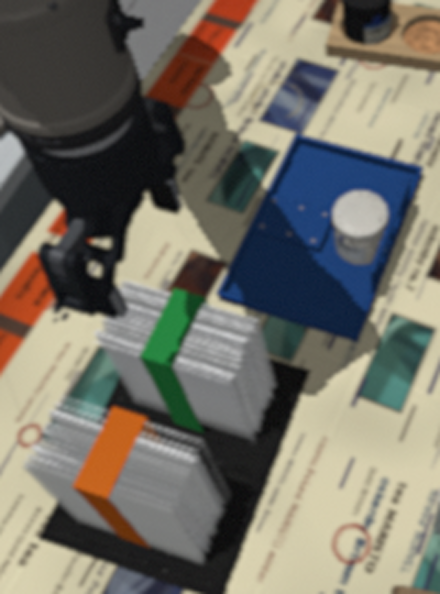

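View pics/side9b.png

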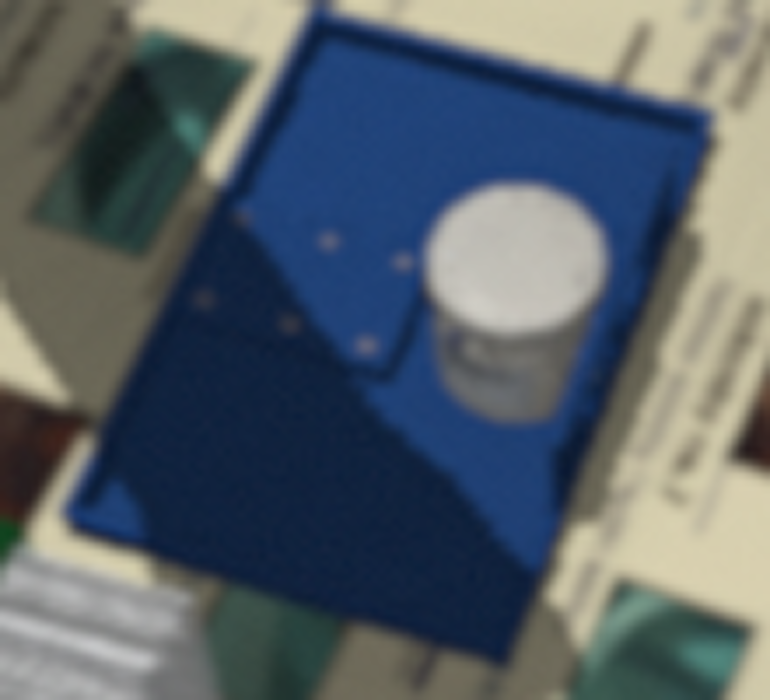

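```bash
python3 - <<'E'
from h import *
r=dict(np.load('pics/side9.npz'))
print(ray(r,(517/7+200,257/7+160),.0645), ray(r,(517/7+200,257/7+160),.0755))
print(ray(r,(510/3.5+160,193/3.5+60),.02))
E
```

```text
[ 0.57186593 -0.04794465  0.0645    ] [ 0.57461918 -0.05488964  0.0755    ]
[0.55004953 0.26534449 0.02      ]
```

Request:
{"op": "step_arm", "data": {"increments": [[0.004,0.01,0,0,0,-1,-1],[0.014,0.035,0,0,0,-1,-1],[0.027,0.07,0,0,0,-1,-1],[0.041,0.105,0,0,0,-1,-1],[0.055,0.14,0,0,0,-1,-1],[0.067,0.172,0,0,0,-1,-1],[0.077,0.198,0,0,0,-1,-1],[0.083,0.214,0,0,0,-1,-1],[0.085,0.219,0,0,0,-1,-1],[0.085,0.219,0,0,0,-1,-1]]}}

```text
t: 17.45
eef_pos: [0.5691, -0.0462, 0.2209]
tool_rot: [-0.001, -0.01, 1.0, -0.0]
contact_force: [-0.8, -0.7, 1.1]
gripper_width: 1.003
```

Request:
{"op": "step_arm", "data": {"increments": [[0,0,-0.01,0,0,0,-1],[0,0,-0.03,0,0,0,-1],[0,0,-0.055,0,0,0,-1],[0,0,-0.08,0,0,0,-1],[0,0,-0.1,0,0,0,-1],[0,0,-0.115,0,0,0,-1],[0,0,-0.12,0,0,0,-1],[0,0,-0.12,0,0,0,-1],[0,0,-0.12,0,0,0,-1]]}}

```text
t: 18.2
eef_pos: [0.5695, -0.0492, 0.1028]
tool_rot: [-0.0, -0.007, 1.0, -0.0]
contact_force: [-0.1, 0.5, -0.3]
gripper_width: 1.001
```

```bash
python3 - <<'E'
from h import *
o=bot.get_obs();print(o['t'],o['eef_pos'],o['contact_force'])
r=cam('side');crop(r,(200,120,340,260),5,'pics/side10.png')
E
```

```text
18.2 [ 0.56946384 -0.0491566   0.10276684] [-0.14193182  0.45398644 -0.31390273]
```

View pics/side10.png

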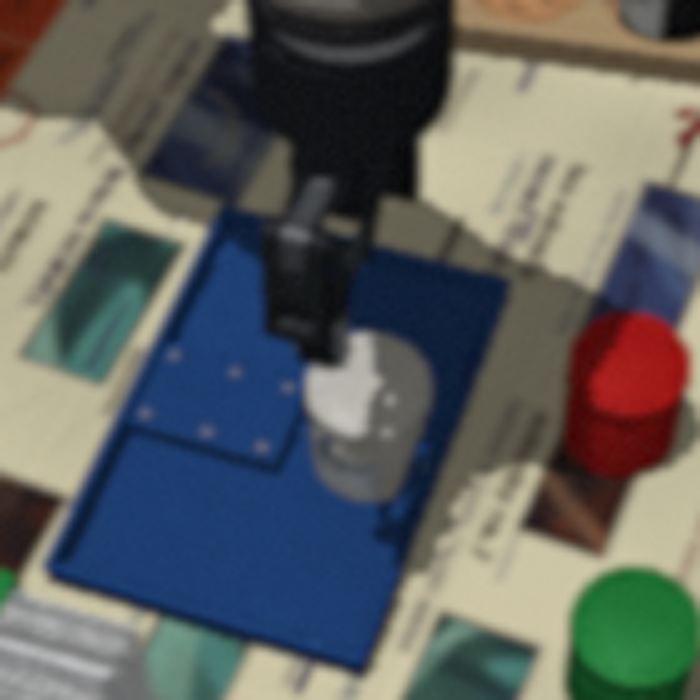

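Request:
{"op": "step_arm", "data": {"increments": [[0,0.001,-0.012,0,0,0,-1],[0,0.001,-0.026,0,0,0,-1],[0,0.001,-0.04,0,0,0,-1],[0,0.001,-0.054,0,0,0,-1],[0,0.001,-0.067,0,0,0,-1],[0,0.001,-0.076,0,0,0,-1],[0,0.001,-0.08,0,0,0,-1],[0,0.001,-0.081,0,0,0,-1],[0,0.001,-0.081,0,0,0,-1]]}}

```text
t: 19.0
eef_pos: [0.5699, -0.0468, 0.0218]
tool_rot: [0.0, -0.008, 1.0, -0.0]
contact_force: [-0.0, -1.1, 0.4]
gripper_width: 1.003
```

```bash
python3 - <<'E'
from h import *
o=bot.get_obs();print(o['t'],o['eef_pos'],o['contact_force'])
r=cam('side');crop(r,(200,120,340,260),5,'pics/side11.png')
E
```

```text
19.0 [ 0.56993975 -0.04676652  0.02176601] [-0.04492366 -1.05827404  0.44247043]
```

View pics/side11.png

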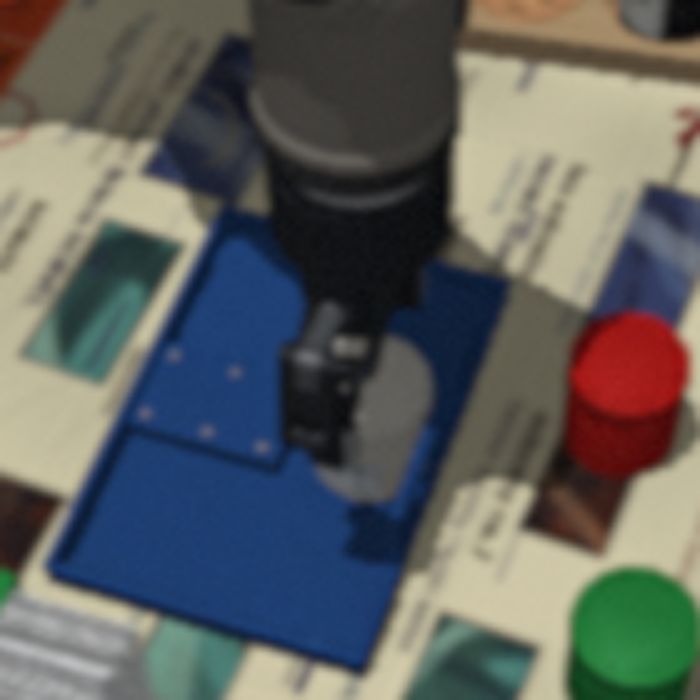

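```bash
python3 - <<'E'
from h import *
r=dict(np.load('pics/side9.npz'))
print((proj(r,[[.559,-.0895,.035],[.581,-.0895,.035],[.559,-.104,.035],[.581,-.104,.035],[.57,-.048,.0645],[.57,-.0468,.0218]])-[200,120])*5)
E
```

```text
[[312.76233118 482.97720455]
 [357.87729297 496.74807047]
 [301.31719357 508.7147237 ]
 [346.74077179 522.71544557]
 [365.38893954 382.53544233]
 [368.02101558 431.36824419]]
```

```bash
python3 - <<'E'
from h import *
r=cam('side');np.savez('pics/side12.npz',**r)
im=cv2.resize(r['color'][160:230,235:305,::-1],None,fx=8.5,fy=8.5,interpolation=cv2.INTER_CUBIC)
im=cv2.convertScaleAbs(im,alpha=1.8,beta=20)
T=np.array([.57,-.0468,.0218])
for dy,c in((-.0425,(0,0,255)),(-.057,(0,255,255))):
  for dz in(.013,.04):
    for dx in(-.011,.011):
        p=(proj(r,T+[dx,dy,dz])[0]-[235,160])*8.5;cv2.circle(im,tuple(int(v) for v in p),4,c,-1)
p=(proj(r,T)[0]-[235,160])*8.5;cv2.circle(im,tuple(int(v) for v in p),4,(255,0,255),-1)
cv2.imwrite('pics/side12.png',im)
E
```

```text
(no output)
```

View pics/side12.png

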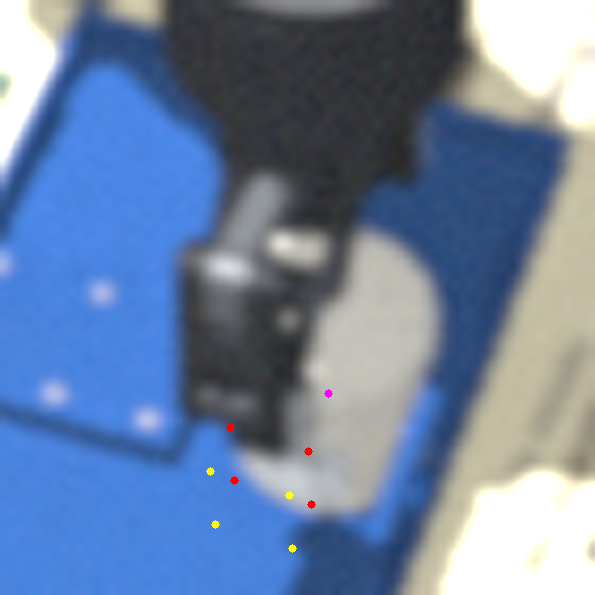

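Request:
{"op": "step_arm", "data": {"increments": [[0.001,-0.001,-0.002,0,0,0,-1],[0.001,-0.001,-0.004,0,0,0,-1],[0.001,-0.001,-0.004,0,0,0,0],[0.001,-0.001,-0.004,0,0,0,1],[0.001,-0.001,-0.004,0,0,0,1],[0.001,-0.001,-0.004,0,0,0,1],[0.001,-0.001,-0.004,0,0,0,1],[0.001,-0.001,-0.004,0,0,0,1],[0.001,-0.001,-0.004,0,0,0,1],[0.001,-0.001,-0.004,0,0,0,1]], "force": 40}}

```text
t: 19.93
eef_pos: [0.5711, -0.0473, 0.0182]
tool_rot: [0.0, -0.008, 1.0, 0.0]
contact_force: [-0.8, 0.9, 5.8]
gripper_width: 0.633
```

```bash
python3 - <<'E'
from h import *
o=bot.get_obs();print(o['t'],o['eef_pos'],o['contact_force'])
r=cam('side');np.savez('pics/side13.npz',**r)
im=cv2.resize(r['color'][160:230,235:305,::-1],None,fx=8.5,fy=8.5,interpolation=cv2.INTER_CUBIC)
cv2.imwrite('pics/side13.png',cv2.convertScaleAbs(im,alpha=1.8,beta=20))
E
```

```text
19.9333 [ 0.57112494 -0.04731567  0.0181802 ] [-0.77703678  0.88407183  5.82709005]
```

View pics/side13.png

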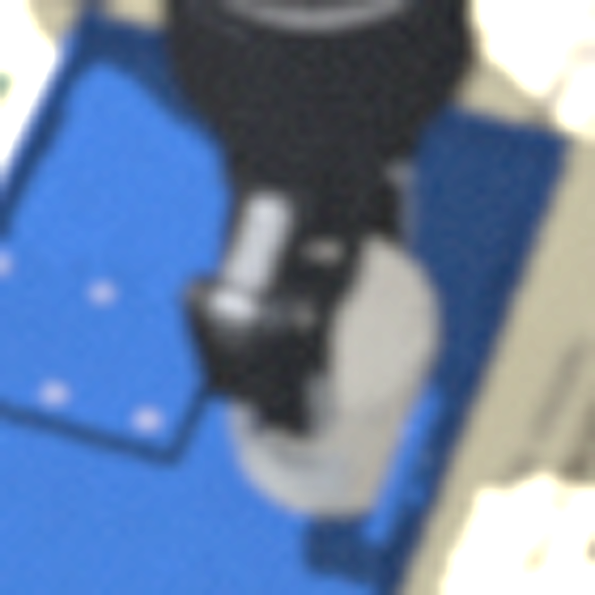

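Request:
{"op": "step_arm", "data": {"increments": [[0,0,0.003,0,0,0,1],[0,0,0.01,0,0,0,1],[0,0,0.02,0,0,0,1],[0,0,0.035,0,0,0,1],[0,0,0.055,0,0,0,1],[0,0,0.075,0,0,0,1],[0,0,0.095,0,0,0,1],[0,0,0.11,0,0,0,1],[0,0,0.118,0,0,0,1],[0,0,0.12,0,0,0,1]]}}

```text
t: 20.82
eef_pos: [0.5716, -0.0479, 0.1396]
tool_rot: [0.002, -0.008, 1.0, 0.0]
contact_force: [0.8, 0.0, -3.5]
gripper_width: 0.632
```

```bash
python3 - <<'E'
from h import *
o=bot.get_obs();print(o['t'],o['eef_pos'],o['contact_force'],o['torque'])
r=cam('side');np.savez('pics/side14.npz',**r)
im=cv2.resize(r['color'][100:200,215:315,::-1],None,fx=6,fy=6,interpolation=cv2.INTER_CUBIC)
cv2.imwrite('pics/side14.png',cv2.convertScaleAbs(im,alpha=1.8,beta=20))
E
```

```text
20.8167 [ 0.57163865 -0.04788642  0.13956936] [ 0.81760213  0.00865533 -3.51312204] [-0.00724598 -0.01367606  0.00797239]
```

View pics/side14.png

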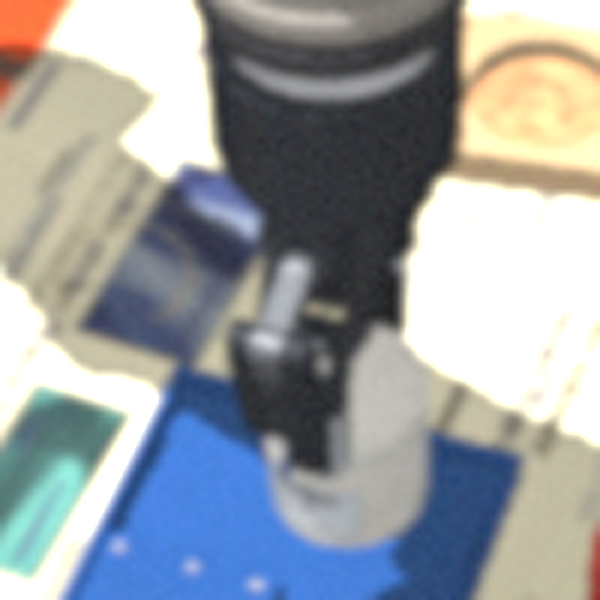

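Request:
{"op": "step_arm", "data": {"increments": [[-0.001,0.01,0,0,0,1,1],[-0.003,0.035,0,0,0,2,1],[-0.006,0.073,0,0,0,3,1],[-0.009,0.113,0,0,0,4,1],[-0.012,0.153,0,0,0,5,1],[-0.015,0.193,0,0,0,6,1],[-0.018,0.233,0,0,0,7,1],[-0.02,0.27,0,0,0,7,1],[-0.022,0.3,0,0,0,7,1],[-0.0225,0.3115,0,0,0,7,1]]}}

```text
t: 21.7
eef_pos: [0.5451, 0.2712, 0.1359]
tool_rot: [-0.001, -0.074, 0.997, 0.001]
contact_force: [-0.7, 1.2, -4.4]
gripper_width: 0.632
```

Request:
{"op": "step_arm", "data": {"increments": [[0,0,-0.005,0,0,0,1],[0,0,-0.015,0,0,0,1],[0,0,-0.03,0,0,0,1],[0,0,-0.045,0,0,0,1],[0,0,-0.055,0,0,0,1],[0,0,-0.06,0,0,0,1],[0,0,-0.06,0,0,0,1],[0,0,-0.06,0,0,0,1]]}}

```text
t: 22.37
eef_pos: [0.5484, 0.263, 0.0775]
tool_rot: [-0.0, -0.069, 0.998, -0.0]
contact_force: [0.2, 0.4, -2.2]
gripper_width: 0.633
```

```bash
python3 - <<'E'
from h import *
o=bot.get_obs();print(o['t'],o['eef_pos'],o['tool_rot'],o['contact_force'])
for c,b in(('side',(250,50,370,150)),('top',(140,130,260,250))):
    r=cam(c);np.savez(f'pics/{c}15.npz',**r);crop(r,b,5.5,f'pics/{c}15.png')
E
```

```text
22.3667 [0.54838337 0.26298025 0.07748981] [-1.41945765e-04 -6.87547217e-02  9.97633558e-01 -2.28607279e-04] [ 0.19823095  0.43051806 -2.16890783]
```

View pics/side15.png

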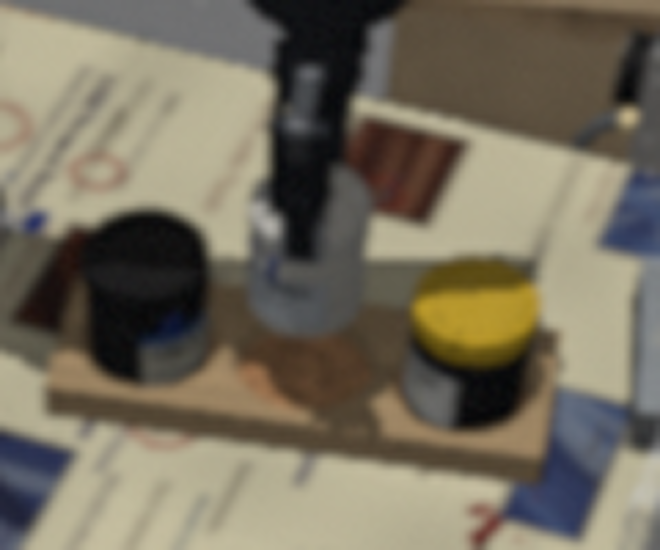

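View pics/top15.png

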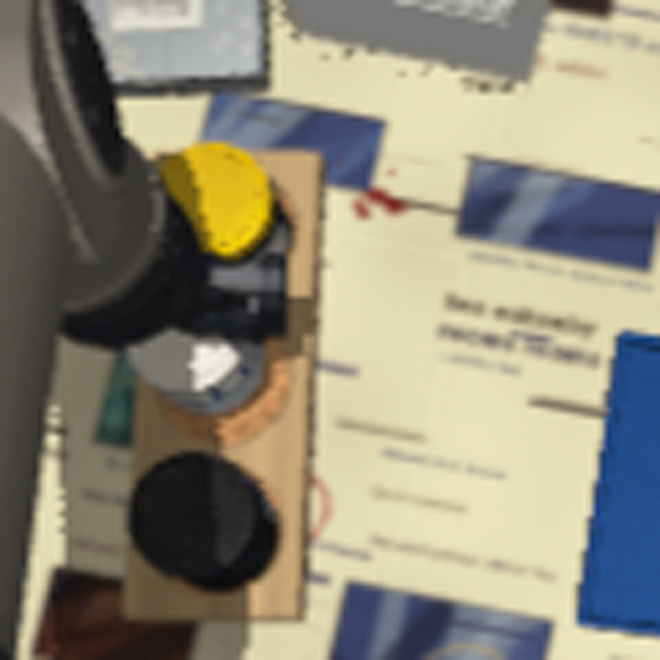

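```bash
python3 - <<'E'
from h import *
for c,b in(('side',(250,50)),('top',(140,130))):
    r=dict(np.load(f'pics/{c}15.npz'))
    a=np.linspace(0,2*np.pi,24,endpoint=False);C=np.c_[np.cos(a),np.sin(a),0*a]
    im=cv2.imread(f'pics/{c}15.png')
    for cen,R,col in(([.5475,.2645,.02],.035,(0,255,0)),([.547,.2635,.062],.029,(0,0,255)),([.547,.2635,.124],.029,(255,0,255)),([.547,.2635,.006],.029,(255,255,0))):
        for p in (proj(r,np.array(cen)+R*C)-b)*5.5: cv2.circle(im,tuple(int(v) for v in p),2,col,-1)
    cv2.imwrite(f'pics/{c}16.png',im)
E
```

```text
(no output)
```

View pics/side16.png

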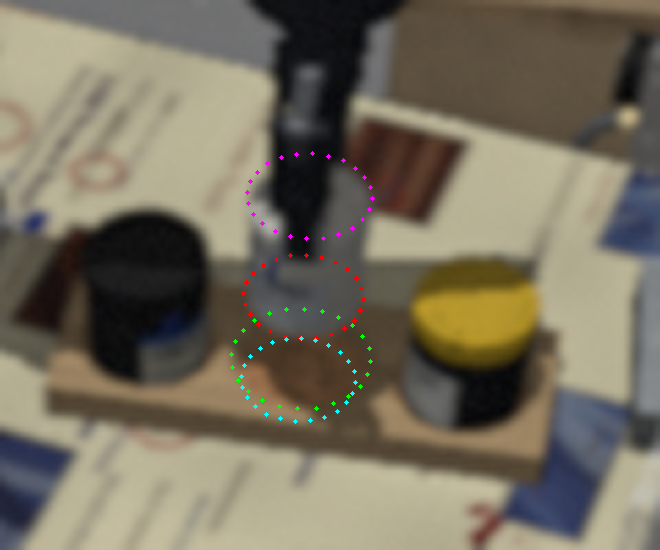

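View pics/top16.png

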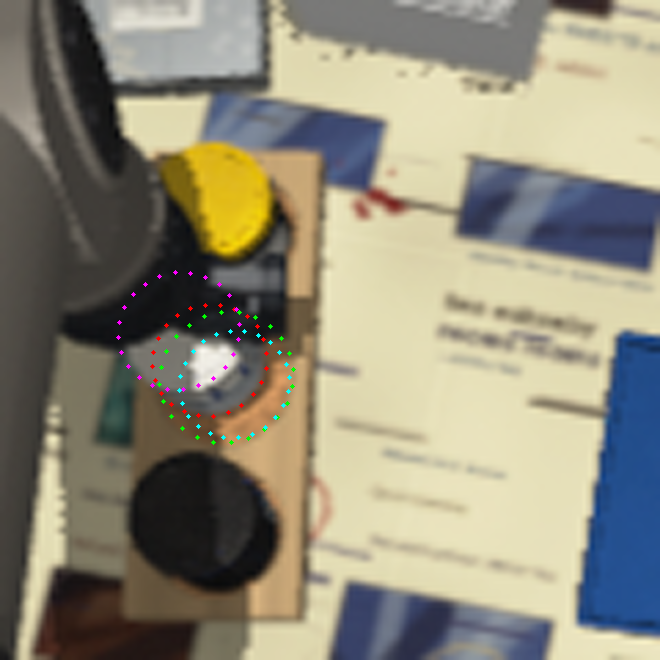

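Request:
{"op": "step_arm", "data": {"increments": [[0,0.001,-0.008,0,0,0,1],[0,0.001,-0.018,0,0,0,1],[0,0.001,-0.028,0,0,0,1],[0,0.001,-0.037,0,0,0,1],[0,0.001,-0.044,0,0,0,1],[0,0.001,-0.049,0,0,0,1],[0,0.001,-0.052,0,0,0,1],[0,0.001,-0.053,0,0,0,1],[0,0.001,-0.053,0,0,0,1]]}}

```text
t: 23.22
eef_pos: [0.5483, 0.2647, 0.0244]
tool_rot: [-0.0, -0.069, 0.998, -0.0]
contact_force: [0.1, -0.1, -2.5]
gripper_width: 0.637
```

Request:
{"op": "step_arm", "data": {"increments": [[0,0,-0.001,0,0,0,1],[0,0,-0.002,0,0,0,1],[0,0,-0.0025,0,0,0,1],[0,0,-0.0025,0,0,0,1]]}}

```text
t: 23.55
eef_pos: [0.5483, 0.2648, 0.0222]
tool_rot: [0.0, -0.069, 0.998, 0.0]
contact_force: [-0.5, 0.3, -2.5]
gripper_width: 0.629
```

Request:
{"op": "step_arm", "data": {"increments": [[0,0,-0.001,0,0,0,1],[0,0,-0.0015,0,0,0,1],[0,0,-0.0015,0,0,0,1]]}}

```text
t: 23.8
eef_pos: [0.5489, 0.2651, 0.0217]
tool_rot: [0.001, -0.069, 0.998, 0.0]
contact_force: [-1.6, -0.5, 4.7]
gripper_width: 0.632
```

Contact with the well floor at the expected height. Release and rise.

Request:
{"op": "step_arm", "data": {"increments": [[0,0,0,0,0,0,0.4],[0,0,0,0,0,0,0],[0,0,0,0,0,0,-0.4],[0,0,0,0,0,0,-0.7],[0,0,0,0,0,0,-1],[0,0,0,0,0,0,-1],[0,0,0,0,0,0,-1],[0,0,0,0,0,0,-1],[0,0,0,0,0,0,-1]]}}

```text
t: 24.55
eef_pos: [0.5482, 0.2648, 0.0206]
tool_rot: [-0.0, -0.069, 0.998, -0.0]
contact_force: [0.4, -0.0, -0.0]
gripper_width: 1.001
```

Request:
{"op": "step_arm", "data": {"increments": [[0,0,0.004,0,0,0,-1],[0,0,0.015,0,0,0,-1],[0,0,0.035,0,0,0,-1],[0,0,0.065,0,0,0,-1],[0,0,0.1,0,0,0,-1],[0,0,0.135,0,0,0,-1],[0,0,0.17,0,0,0,-1],[0,0,0.2,0,0,0,-1],[0,0,0.215,0,0,0,-1],[0,0,0.22,0,0,0,-1]]}}

```text
t: 25.38
eef_pos: [0.55, 0.2654, 0.2454]
tool_rot: [0.003, -0.069, 0.998, 0.002]
contact_force: [0.2, 0.4, 0.0]
gripper_width: 0.999
```

```bash
python3 - <<'E'
from h import *
o=bot.get_obs();print(o['t'],o['eef_pos'],o['tool_rot'],o['contact_force'])
for c,b in(('side',(250,50,370,150)),):
    r=cam(c);np.savez(f'pics/{c}17.npz',**r);crop(r,b,5.5,f'pics/{c}17.png')
E
```

```text
25.3833 [0.54996979 0.26539454 0.24537236] [ 0.00298671 -0.06902374  0.99760898  0.00176843] [0.15431079 0.35020607 0.03175345]
```

View pics/side17.png

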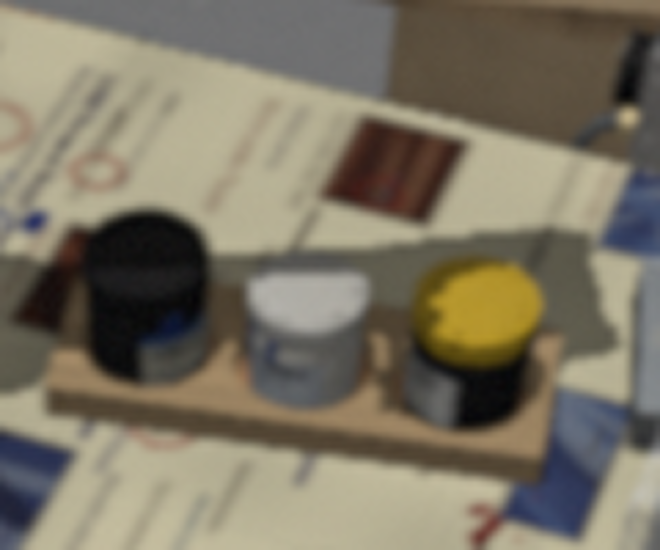

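Request:
{"op": "step_arm", "data": {"increments": [[-0.002,-0.012,0,0,0,-1,-1],[-0.005,-0.038,0,0,0,-2,-1],[-0.009,-0.076,0,0,0,-3,-1],[-0.0136,-0.115,0,0,0,-4,-1],[-0.018,-0.154,0,0,0,-5,-1],[-0.023,-0.193,0,0,0,-6,-1],[-0.0277,-0.232,0,0,0,-6,-1],[-0.032,-0.271,0,0,0,-6,-1],[-0.037,-0.31,0,0,0,-6,-1],[-0.0417,-0.349,0,0,0,-6,-1]]}}

```text
t: 26.27
eef_pos: [0.5038, -0.0867, 0.2388]
tool_rot: [-0.002, -0.016, 1.0, 0.0]
contact_force: [0.7, -0.2, 1.1]
gripper_width: 1.001
```

Request:
{"op": "step_arm", "data": {"increments": [[-0.0045,-0.038,0,0,0,0,-1],[-0.009,-0.076,0,0,0,0,-1],[-0.0135,-0.114,0,0,0,0,-1],[-0.018,-0.148,0,0,0,0,-1],[-0.0205,-0.172,0,0,0,0,-1],[-0.0215,-0.181,0,0,0,0,-1],[-0.0217,-0.183,0,0,0,0,-1],[-0.0217,-0.183,0,0,0,0,-1],[-0.0217,-0.183,0,0,0,0,-1],[-0.0217,-0.183,0,0,0,0,-1]]}}

```text
t: 27.1
eef_pos: [0.4851, -0.2652, 0.2401]
tool_rot: [-0.0, -0.018, 1.0, 0.001]
contact_force: [0.1, 0.9, 0.2]
gripper_width: 0.996
```

Request:
{"op": "step_arm", "data": {"increments": [[0,0,-0.015,0,0,0,-1],[0,0,-0.04,0,0,0,-1],[0,0,-0.065,0,0,0,-1],[0,0,-0.09,0,0,0,-1],[0,0,-0.112,0,0,0,-1],[0,0,-0.128,0,0,0,-1],[0,0,-0.135,0,0,0,-1],[0,0,-0.137,0,0,0,-1],[0,0,-0.137,0,0,0,-1]]}}

```text
t: 27.85
eef_pos: [0.4851, -0.2665, 0.1037]
tool_rot: [-0.0, -0.018, 1.0, 0.0]
contact_force: [-0.6, -0.1, 0.1]
gripper_width: 1.0
```

Request:
{"op": "step_arm", "data": {"increments": [[0,0,0,0,0,0,1],[0,0,0,0,0,0,1],[0,0,0,0,0,0,1],[0,0,0,0,0,0,1],[0,0,0,0,0,0,1],[0,0,0,0,0,0,1],[0,0,0,0,0,0,1],[0,0,0,0,0,0,1]], "force": 60}}

```text
t: 28.52
eef_pos: [0.4858, -0.2671, 0.1053]
tool_rot: [0.001, -0.017, 1.0, 0.0]
contact_force: [-0.1, 2.4, 6.8]
gripper_width: 0.753
```

Request:
{"op": "step_arm", "data": {"increments": [[0,0,0.005,0,0,0,1],[0,0,0.018,0,0,0,1],[0,0,0.035,0,0,0,1],[0,0,0.055,0,0,0,1],[0,0,0.075,0,0,0,1],[0,0,0.09,0,0,0,1],[0,0,0.098,0,0,0,1],[0,0,0.1,0,0,0,1],[0,0,0.1,0,0,0,1]]}}

```text
t: 29.27
eef_pos: [0.4846, -0.267, 0.2036]
tool_rot: [0.0, -0.017, 1.0, 0.0]
contact_force: [0.1, 0.9, -6.2]
gripper_width: 0.751
```

```bash
python3 - <<'E'
from h import *
o=bot.get_obs();print(o['t'],o['eef_pos'],o['tool_rot'],o['contact_force'])
r=cam('side');crop(r,(80,130,340,370),3,f'pics/side18.png')
E
```

```text
29.2667 [ 0.48464759 -0.26701567  0.20363113] [ 1.32732518e-04 -1.69997429e-02  9.99855478e-01  1.21398679e-04] [ 0.0698024   0.87216748 -6.23312338]
```

View pics/side18.png

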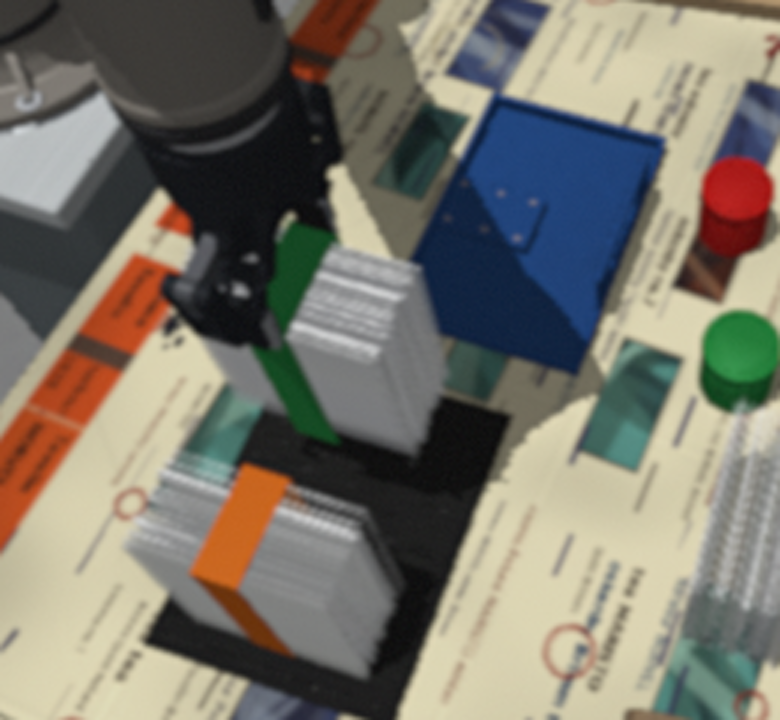

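Request:
{"op": "step_arm", "data": {"increments": [[0.001,0.01,0,0,0,0,1],[0.005,0.035,0,0,0,-0.5,1],[0.01,0.07,0,0,0,-1,1],[0.016,0.11,0,0,0,-1,1],[0.022,0.15,0,0,0,-1,1],[0.028,0.19,0,0,0,-1,1],[0.034,0.228,0,0,0,-1,1],[0.038,0.26,0,0,0,-1,1],[0.041,0.28,0,0,0,-1,1],[0.0413,0.2855,0,0,0,-1,1]]}}

```text
t: 30.15
eef_pos: [0.5256, 0.0246, 0.2023]
tool_rot: [-0.001, -0.012, 1.0, 0.001]
contact_force: [1.0, 0.3, -5.7]
gripper_width: 0.752
```

Request:
{"op": "step_arm", "data": {"increments": [[0,0,0,0,0,0,1],[0,0,0,0,0,0,1],[0,0,-0.005,0,0,0,1],[0,0,-0.015,0,0,0,1],[0,0,-0.03,0,0,0,1],[0,0,-0.045,0,0,0,1],[0,0,-0.06,0,0,0,1],[0,0,-0.065,0,0,0,1],[0,0,-0.065,0,0,0,1],[0,0,-0.065,0,0,0,1]]}}

```text
t: 30.98
eef_pos: [0.526, 0.0175, 0.1385]
tool_rot: [-0.0, -0.008, 1.0, -0.0]
contact_force: [0.0, 0.1, -5.7]
gripper_width: 0.751
```

```bash
python3 - <<'E'
from h import *
o=bot.get_obs();print(o['t'],o['eef_pos'],o['tool_rot'],o['contact_force'])
r=cam('side');crop(r,(190,90,340,260),4,f'pics/side19.png')
E
```

```text
30.9833 [0.5259971  0.01751795 0.13847641] [-2.66086914e-04 -7.58078412e-03  9.99971206e-01 -2.21460423e-04] [ 0.04915866  0.10227658 -5.67638737]
```

View pics/side19.png

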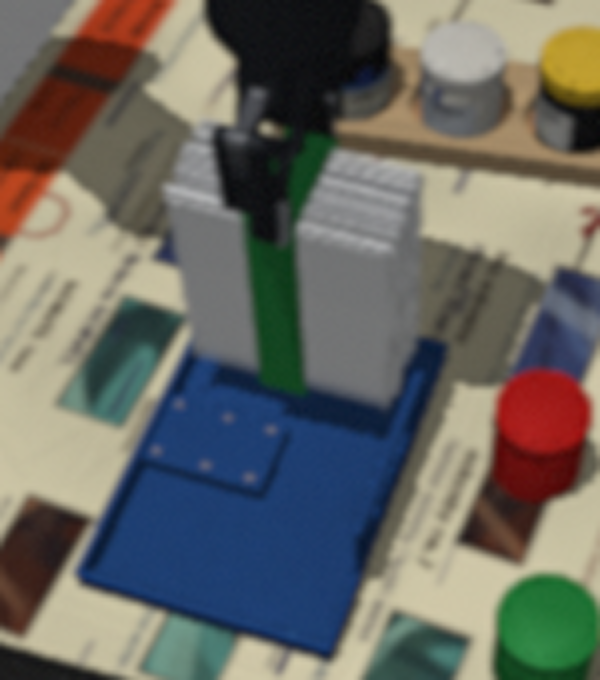

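Request:
{"op": "step_arm", "data": {"increments": [[0,0.001,-0.006,0,0,0,1],[0,0.001,-0.014,0,0,0,1],[0,0.001,-0.021,0,0,0,1],[0,0.001,-0.027,0,0,0,1],[0,0.001,-0.03,0,0,0,1],[0,0.001,-0.032,0,0,0,1],[0,0.001,-0.033,0,0,0,1],[0,0.001,-0.033,0,0,0,1]]}}

```text
t: 31.7
eef_pos: [0.5261, 0.0192, 0.1055]
tool_rot: [-0.0, -0.008, 1.0, -0.0]
contact_force: [0.2, 0.1, -5.3]
gripper_width: 0.749
```

Request:
{"op": "step_arm", "data": {"increments": [[0,0,-0.001,0,0,0,1],[0,0,-0.0015,0,0,0,1],[0,0,-0.0015,0,0,0,1]]}}

```text
t: 31.95
eef_pos: [0.5266, 0.0193, 0.1049]
tool_rot: [0.0, -0.008, 1.0, 0.0]
contact_force: [-2.3, -0.1, 3.3]
gripper_width: 0.75
```

Request:
{"op": "step_arm", "data": {"increments": [[0,0,0,0,0,0,0.2],[0,0,0,0,0,0,-0.3],[0,0,0,0,0,0,-0.6],[0,0,0,0,0,0,-0.8],[0,0,0,0,0,0,-1],[0,0,0,0,0,0,-1],[0,0,0,0,0,0,-1],[0,0,0,0,0,0,-1]]}}

```text
t: 32.62
eef_pos: [0.5262, 0.0192, 0.1041]
tool_rot: [0.0, -0.008, 1.0, -0.0]
contact_force: [-0.3, 0.1, 0.4]
gripper_width: 0.999
```

Request:
{"op": "step_arm", "data": {"increments": [[0,0,0.005,0,0,0,-1],[0,0,0.02,0,0,0,-1],[0,0,0.045,0,0,0,-1],[0,0,0.075,0,0,0,-1],[0,0,0.11,0,0,0,-1],[0,0,0.13,0,0,0,-1],[0,0,0.137,0,0,0,-1],[0,0,0.137,0,0,0,-1]]}}

```text
t: 33.28
eef_pos: [0.5274, 0.0194, 0.2432]
tool_rot: [0.002, -0.008, 1.0, 0.001]
contact_force: [0.3, -0.1, 0.0]
gripper_width: 1.0
```

Request:
{"op": "step_arm", "data": {"increments": [[-0.001,-0.012,0,0,0,1,-1],[-0.004,-0.04,0,0,0,1,-1],[-0.008,-0.078,0,0,0,1,-1],[-0.012,-0.117,0,0,0,1,-1],[-0.016,-0.156,0,0,0,1,-1],[-0.02,-0.195,0,0,0,1,-1],[-0.024,-0.234,0,0,0,1,-1],[-0.028,-0.273,0,0,0,1,-1],[-0.032,-0.312,0,0,0,1,-1],[-0.0354,-0.348,0,0,0,1,-1]]}}

```text
t: 34.12
eef_pos: [0.4891, -0.3305, 0.2394]
tool_rot: [-0.001, -0.017, 1.0, 0.0]
contact_force: [1.0, 0.1, 0.6]
gripper_width: 0.999
```

Request:
{"op": "step_arm", "data": {"increments": [[-0.002,-0.03,0,0,0,0,-1],[-0.003,-0.046,0,0,0,0,-1],[-0.003,-0.052,0,0,0,0,-1],[-0.003,-0.052,0,0,0,0,-1],[-0.003,-0.052,0,0,0,0,-1],[-0.003,-0.052,0,0,0,0,-1],[-0.003,-0.052,0,0,0,0,-1]]}}

```text
t: 34.7
eef_pos: [0.4884, -0.3787, 0.2408]
tool_rot: [-0.0, -0.018, 1.0, 0.001]
contact_force: [-0.2, -0.0, 0.1]
gripper_width: 1.0
```

```bash
python3 - <<'E'
from h import *
o=bot.get_obs();print(o['t'],o['eef_pos'],o['tool_rot'],o['contact_force'])
r=cam('side');crop(r,(80,90,340,350),2.9,f'pics/side20.png')
E
```

```text
34.7 [ 0.48843692 -0.3787394   0.24081474] [-3.32622486e-05 -1.82676086e-02  9.99832955e-01  5.95544079e-04] [-0.15595361 -0.03503973  0.0526451 ]
```

View pics/side20.png

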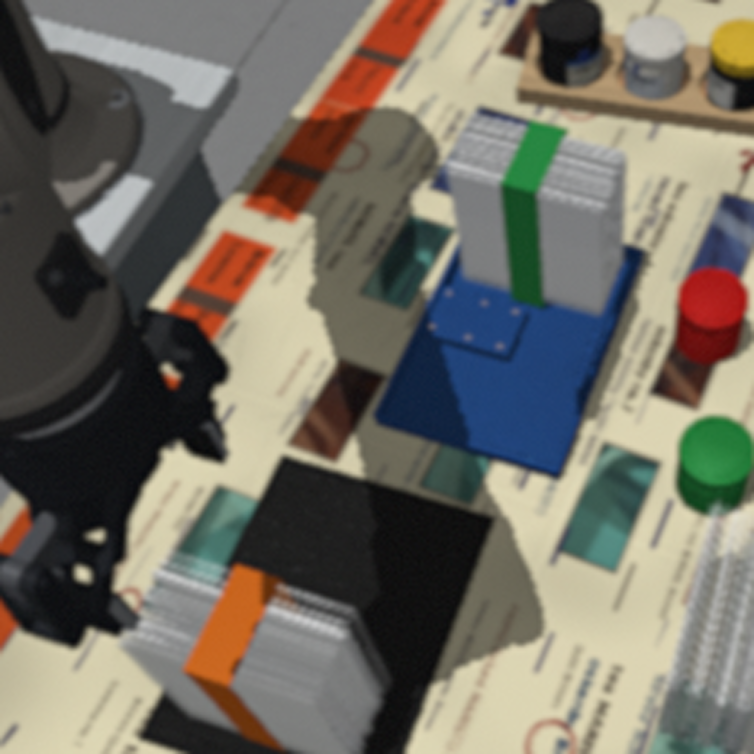

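Green is back in its bay. Now orange.

Request:
{"op": "step_arm", "data": {"increments": [[0,-0.001,-0.015,0,0,0,-1],[0,-0.001,-0.04,0,0,0,-1],[0,-0.001,-0.065,0,0,0,-1],[0,-0.001,-0.09,0,0,0,-1],[0,-0.001,-0.112,0,0,0,-1],[0,-0.001,-0.128,0,0,0,-1],[0,-0.001,-0.135,0,0,0,-1],[0,-0.001,-0.137,0,0,0,-1],[0,-0.001,-0.137,0,0,0,-1]]}}

```text
t: 35.5
eef_pos: [0.488, -0.3813, 0.1043]
tool_rot: [0.0, -0.017, 1.0, 0.0]
contact_force: [0.1, -0.9, 0.1]
gripper_width: 1.002
```

Request:
{"op": "step_arm", "data": {"increments": [[0,0,0,0,0,0,1],[0,0,0,0,0,0,1],[0,0,0,0,0,0,1],[0,0,0,0,0,0,1],[0,0,0,0,0,0,1],[0,0,0,0,0,0,1],[0,0,0,0,0,0,1],[0,0,0,0,0,0,1]], "force": 60}}

```text
t: 36.17
eef_pos: [0.4886, -0.3816, 0.106]
tool_rot: [0.001, -0.017, 1.0, 0.0]
contact_force: [-1.4, 3.1, 6.2]
gripper_width: 0.752
```

Request:
{"op": "step_arm", "data": {"increments": [[0,0,0.005,0,0,0,1],[0,0,0.018,0,0,0,1],[0,0,0.035,0,0,0,1],[0,0,0.055,0,0,0,1],[0,0,0.075,0,0,0,1],[0,0,0.09,0,0,0,1],[0,0,0.098,0,0,0,1],[0,0,0.1,0,0,0,1],[0,0,0.1,0,0,0,1]]}}

```text
t: 36.92
eef_pos: [0.4875, -0.3816, 0.2043]
tool_rot: [0.0, -0.017, 1.0, 0.0]
contact_force: [-0.3, -0.9, -8.1]
gripper_width: 0.747
```

Request:
{"op": "step_arm", "data": {"increments": [[0.002,0.01,0,0,0,0,1],[0.006,0.035,0,0,0,-0.5,1],[0.011,0.07,0,0,0,-1,1],[0.017,0.107,0,0,0,-1,1],[0.023,0.144,0,0,0,-1,1],[0.029,0.181,0,0,0,-1,1],[0.034,0.215,0,0,0,-1,1],[0.038,0.244,0,0,0,-1,1],[0.04,0.26,0,0,0,-1,1],[0.0403,0.265,0,0,0,-1,1]]}}

```text
t: 37.75
eef_pos: [0.5277, -0.1108, 0.2027]
tool_rot: [-0.001, -0.012, 1.0, 0.001]
contact_force: [-1.4, 0.2, -8.9]
gripper_width: 0.749
```

Request:
{"op": "step_arm", "data": {"increments": [[0,0,0,0,0,0,1],[0,0,0,0,0,0,1],[0,0,-0.005,0,0,0,1],[0,0,-0.015,0,0,0,1],[0,0,-0.03,0,0,0,1],[0,0,-0.045,0,0,0,1],[0,0,-0.06,0,0,0,1],[0,0,-0.065,0,0,0,1],[0,0,-0.065,0,0,0,1],[0,0,-0.065,0,0,0,1]]}}

```text
t: 38.58
eef_pos: [0.5278, -0.1175, 0.1389]
tool_rot: [-0.0, -0.008, 1.0, -0.0]
contact_force: [-0.0, -0.2, -6.9]
gripper_width: 0.75
```

```bash
python3 - <<'E'
from h import *
o=bot.get_obs();print(o['t'],o['eef_pos'],o['tool_rot'],o['contact_force'])
r=cam('side');crop(r,(190,90,340,260),4,f'pics/side21.png')
E
```

```text
38.5833 [ 0.52779391 -0.11749878  0.13894305] [-3.12566642e-04 -7.58224618e-03  9.99971183e-01 -2.13253469e-04] [-0.04218309 -0.19253172 -6.93330566]
```

View pics/side21.png

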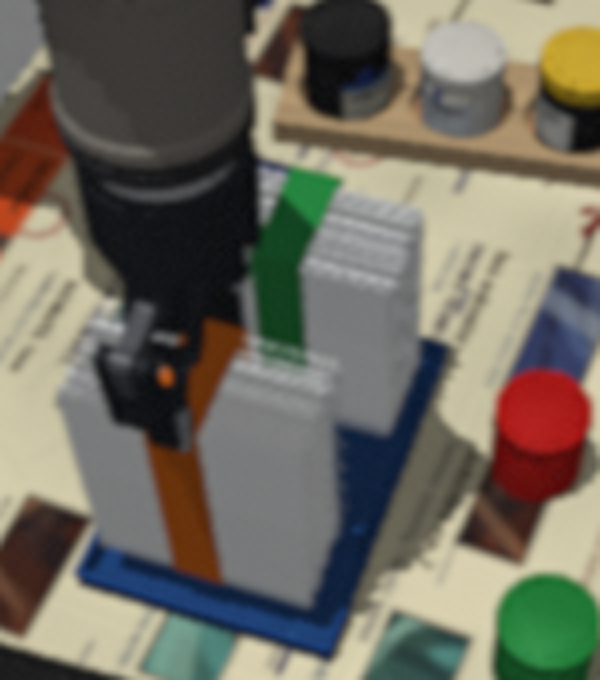

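Request:
{"op": "step_arm", "data": {"increments": [[0,0.001,-0.006,0,0,0,1],[0,0.001,-0.014,0,0,0,1],[0,0.001,-0.021,0,0,0,1],[0,0.001,-0.027,0,0,0,1],[0,0.001,-0.03,0,0,0,1],[0,0.001,-0.032,0,0,0,1],[0,0.001,-0.033,0,0,0,1],[0,0.001,-0.033,0,0,0,1]]}}

```text
t: 39.3
eef_pos: [0.528, -0.1158, 0.106]
tool_rot: [-0.0, -0.008, 1.0, -0.0]
contact_force: [0.4, -0.9, -8.1]
gripper_width: 0.752
```

Request:
{"op": "step_arm", "data": {"increments": [[0,0,-0.001,0,0,0,1],[0,0,-0.0015,0,0,0,1],[0,0,-0.0015,0,0,0,1]]}}

```text
t: 39.55
eef_pos: [0.5286, -0.1158, 0.1056]
tool_rot: [0.001, -0.008, 1.0, 0.0]
contact_force: [-3.5, 1.3, 3.0]
gripper_width: 0.745
```

Request:
{"op": "step_arm", "data": {"increments": [[0,0,0,0,0,0,0.2],[0,0,0,0,0,0,-0.3],[0,0,0,0,0,0,-0.6],[0,0,0,0,0,0,-0.8],[0,0,0,0,0,0,-1],[0,0,0,0,0,0,-1],[0,0,0,0,0,0,-1],[0,0,0,0,0,0,-1]]}}

```text
t: 40.22
eef_pos: [0.5282, -0.1159, 0.1047]
tool_rot: [0.0, -0.008, 1.0, -0.0]
contact_force: [0.8, 0.4, 0.2]
gripper_width: 1.001
```

Request:
{"op": "step_arm", "data": {"increments": [[0,0,0.005,0,0,0,-1],[0,0,0.02,0,0,0,-1],[0,0,0.045,0,0,0,-1],[0,0,0.075,0,0,0,-1],[0,0,0.11,0,0,0,-1],[0,0,0.145,0,0,0,-1],[0,0,0.165,0,0,0,-1],[0,0,0.17,0,0,0,-1]]}}

```text
t: 40.88
eef_pos: [0.5301, -0.1165, 0.2791]
tool_rot: [0.004, -0.008, 1.0, 0.0]
contact_force: [0.6, -0.5, -0.8]
gripper_width: 1.001
```

Request:
{"op": "step_arm", "data": {"increments": [[-0.002,-0.012,0,0,0,0,-1],[-0.006,-0.04,0,0,0,0,-1],[-0.011,-0.078,0,0,0,0,-1],[-0.016,-0.115,0,0,0,0,-1],[-0.021,-0.153,0,0,0,0,-1],[-0.026,-0.19,0,0,0,0,-1],[-0.031,-0.225,0,0,0,0,-1],[-0.035,-0.25,0,0,0,0,-1],[-0.036,-0.26,0,0,0,0,-1],[-0.036,-0.26,0,0,0,0,-1]]}}

```text
t: 41.72
eef_pos: [0.4901, -0.3784, 0.2739]
tool_rot: [-0.001, -0.006, 1.0, -0.0]
contact_force: [0.9, 1.1, 0.4]
gripper_width: 0.999
```

```bash
python3 - <<'E'
from h import *
o=bot.get_obs();print(o['t'],o['eef_pos'],o['tool_rot'],o['contact_force'])
r=cam('side');crop(r,(190,80,380,260),3.3,f'pics/side22.png')
r=cam('top');np.savez('pics/top22.npz',**r);crop(r,(150,140,430,290),2.8,f'pics/top22.png')
E
```

```text
41.7167 [ 0.49014802 -0.37839003  0.27390795] [-8.90429092e-04 -5.80337390e-03  9.99982644e-01 -4.88608018e-04] [0.90429131 1.06920186 0.44567161]
```

View pics/side22.png

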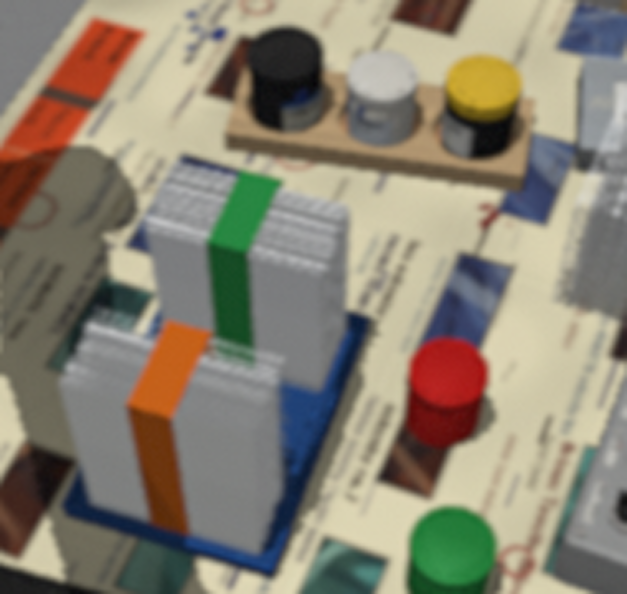

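View pics/top22.png

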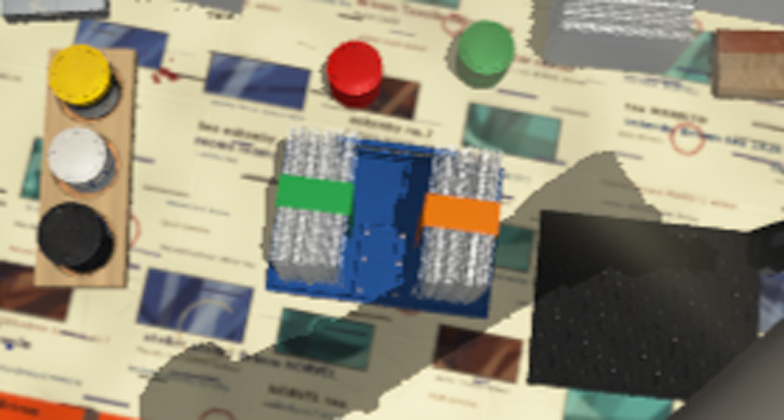

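Request:
{"op": "step_arm", "data": {"increments": [[0,0,0,0,0,0,-1],[0,0,0,0,0,0,-1],[0,0,0,0,0,0,-1],[0,0,0,0,0,0,-1]]}}

```text
t: 42.15
eef_pos: [0.4926, -0.3746, 0.2747]
tool_rot: [0.0, -0.009, 1.0, 0.0]
contact_force: [-0.0, 0.3, -0.6]
gripper_width: 1.004
```

```bash
python3 -c "
from station import bot
print(bot.hand_in())"
```

```text
the job is handed in; nothing more can be done
None
```

I stood both bundles on the mat (orange first, then green). Then I set the white jar in the middle well and put each bundle back in the bay it came from. The job was handed in at about 42 s.

**Last checks:** The final side and top pictures show the white jar upright in its well and both bundles upright in their own bays. The black and yellow lids are at the same pixels as at the start, and the gripper is clear of everything. Every wrist force the moves reported stayed around 10 N or less.

**Checks that disagreed:**
- **Camera positions:** the two cameras differed by 3–6 mm in x, so I used averages and relative distances.
- **Fingertips:** before the jar grasp, the open fingertips looked higher in the side picture than the stated geometry gives. I gripped the jar 4 mm lower than planned, and the hold was firm.

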